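# Set the green standard in the photometer's light path and take a reading

## Robot

A 6-joint arm with a two-finger parallel gripper is mounted at the origin on the work surface. World frame = base frame: x ahead of the robot, y to its left, z up, the work surface at z = 0. Lengths are in mm, angles in rad, forces in N, time in s.
With the tool pointing down it reaches from about 350 to 975 mm from the base axis. Payload 7.1 kg.
Tool frame: the origin (TCP) lies at the very end of the fingers, on their centre line; the grasp point (between the pads) lies 19 mm behind it; x points along the fingers, y is the direction in which the jaws open and shut, and the axes are right-handed (so a half turn about x gives the same grasp; the last joint's range is limited). The gripper opens to 88 mm and grips with 3 to 60 N. Pads are 20 mm wide; open, the fingers measure 115 mm over their backs; the gripper's body (75 mm by 178 mm) begins 61 mm behind the grasp point.
Start: joints at [-1.19, 0.423, 1.63, -0, 1.089, -0.019], TCP at [243.287, -575.688, 222.675] pointing down, gripper open.
Joint ranges: [-3, 3], [-0.9, 2.11], [0.09, 2.58], [-1.31, 4.45], [0.11, 2.69], [-2.54, 2.54]. Speed limits (rad/s): [2.39, 2.39, 3.01, 3.14, 3.14, 3.14].

## Interface

Orientations are given as a rotation vector (axis times angle).
In Python, from workcell import ctrl gives the robot as it stands. The module is installed in compiled form; this text tells all that it offers.
- The arm moves only by the tool carry_out, never from a script. Its argument "commands" is a list of rows, each a list of 6 numbers: the shift along the tool's x, y, z in m, then the turn, a rotation vector about the tool's x, y, z in degrees. In form: [[tx, ty, tz, rx, ry, rz], ...]. A call has 1 to 8 rows; each row shifts and turns the pose as measured when the row begins, along the tool's axes as they then stand; what a row does not reach is not made up. A row lasts 1/8 s, in which the tool goes at most 62.5 mm and 10.7 degrees, less where a joint would pass 70% of its speed; a pose out of reach is approached as far as the arm can. A call with a gripper value outside its range is refused whole. "grip" is the closure, from 0 (fully open) to 1 (shut), set as the call begins (left out, the last holds). The fingers move at their own pace and stop on an object; the grip force is fixed at half the most. Time passes only in rows, so rows that do not move let the fingers close. It gives the time, the measured TCP pose, the force and the opening at its end, in the units of the state.
- ctrl.get_obs(): the state, without advancing time (a new reading comes with each control period).
- ctrl.get_image(name): name is "scene" or "top" or "wrist"; returns a dict with "pixels" (384x512x3 uint8, blue, green, red), "intrinsics" (3x3 intrinsics, pixels), "rvec" (rotation vector, rad) and "tvec" (3), from world to camera coordinates, as OpenCV has them. Camera axes: x right, y down, z forward; pixel columns grow to the right and rows downward; lengths in mm; the calibration is good to about 2 mm. A picture is of the moment at which its call begins. There is no depth.
- ctrl.close_job(): hands the job in, once; it reports no verdict.
The state is a dict: "t": time; "qpos": joint angles; "qvel": joint speeds; "joint_torque": joint torques, N m; "ee_pos": TCP position; "orientation": TCP orientation; "ft_force": force on the tool from outside, world axes, zero at the start; "moment": the same for the moment, N m; "width": finger opening in mm.
Only numpy, scipy, OpenCV 4.12 (cv2) and the standard library are available. Lean on these libraries where they do the work, as an engineer would, in place of code of your own. Each camera call takes 0.05 s, during which the arm holds its last target. There are 200 camera calls.

## Task

First move the amber cell from the photometer's pocket into the free pocket of the rack, the one with the green dot; then seat the green cell fully in the photometer's pocket with its clear windows facing the lamp and the detector, and only then squeeze the release grip right through its first pressure point to the end of its second stage to take the reading, and let go of it. Never touch the clear windows with the fingers (hold the cells by their frosted sides or stopper), set the glass down rather than dropping it, and leave everything else on the bench undisturbed.

Things in the scene. Friction and masses are not known exactly. Their poses are not given: they have to be found in the camera images.
- green_cell: glass cell, 24 x 24 mm, 60 mm tall plus 8 mm stopper (20 mm square); 80 g. Green glass windows, green stopper. Stands on a 4 mm black mat, at any yaw. Origin: centre of underside, z up. Clear windows face its +x and -x, flat frosted white sides face +y and -y. A black line on the stopper runs along x.
- amber_cell: glass cell, 24 x 24 mm, 60 mm tall plus 8 mm stopper (20 mm square); 80 g. Amber glass windows, red stopper. Starts in the photometer's pocket, windows along the light path. Origin: centre of underside, z up. Clear windows face its +x and -x, flat frosted white sides face +y and -y. A black line on the stopper runs along x.
- green_cell_windows: the two clear windows of the green cell, part of it (same frame): each 17 mm wide, z from 4 to 60 mm, flush in the +x and -x faces. Fingers must not touch them
- amber_cell_windows: the two clear windows of the amber cell, part of it, likewise
- photometer: fixed instrument; base 290 x 85 x 12 mm, origin under its centre. Light path along its x at z = 52 mm, from white lamp head (-x) to black detector head (+x): heads at |x| 62 to 142 mm, 75 mm wide, tops at z = 75 mm; 26 mm round snouts reach in to |x| = 34 mm. Midway a 50 x 50 mm block, top at z = 36 mm, with a square pocket. Free room on the block's y sides
- well (a point): centre of the photometer pocket's floor, 16 mm above the bench, photometer's axes; a seated cell's underside lies here. Pocket 26.5 mm square, sides along x and y, 20 mm deep, mouth chamfered. It accepts a cell four ways round; right are the two with the windows facing along the photometer's x
- rack: fixed white block, 50 (x) by 160 (y) by 28 mm tall, three pockets in a row at y = -50, 0, +50 mm, each 26.5 mm square, sides along x and y, 20 mm deep (floor 8 mm above the bench). Two hold spare cells, one is free. Origin: centre of underside
- free_spot: green dot (17 mm across) on the floor of the rack's free pocket, at its centre, 8 mm above the bench, rack's axes; which pocket it is varies. A cell may stand there any way round; fingers have room beside the spares when they close along the rack's x
- release: fixed two-stage release grip: 75 x 60 x 14 mm foot, upright black post (outer face at x = +18 mm, 24 mm wide, top z = 98 mm) and orange trigger blade (outer face at x = -26 mm, 22 mm wide, z 38 to 96 mm). Origin: centre of foot's underside. Pinch blade and post together along its x: 44 mm at rest, 34 mm fully squeezed
- squeeze (a point): where to centre the pinch, 72 mm above the bench, closing along the release's x: midway between blade and post when fully squeezed (17 mm to the post's outer face; 27 mm to the blade's outer face at rest). Only the blade moves, so centred here the fingers squeeze it through without pushing the fixed post aside
- first (a joint): first stage of the trigger, m: 0 at rest, 0.006 at the pressure point; a light spring, 1.5 to 5 N. Springs back when let go
- second (a joint): second stage, m: stays 0 until the squeeze passes 9 N, then to 0.004 at the end stop at 14 N. The reading is taken beyond about 0.0025. Springs back when let go; a grip of 20 N or more squeezes it right through
- spare_a: glass cell, 24 x 24 mm, 60 mm tall plus 8 mm stopper (20 mm square); 80 g. Spare in the rack, colourless, grey stopper: leave alone. Origin: centre of underside, z up. Clear windows face its +x and -x, flat frosted white sides face +y and -y. A black line on the stopper runs along x.
- spare_b: glass cell, 24 x 24 mm, 60 mm tall plus 8 mm stopper (20 mm square); 80 g. Second spare in the rack, colourless, grey stopper: leave alone. Origin: centre of underside, z up. Clear windows face its +x and -x, flat frosted white sides face +y and -y. A black line on the stopper runs along x.
- bottle: bystander: amber bottle, 48 mm across, 125 mm tall; origin at the centre of its underside
- jar: bystander: white jar with blue lid, 44 mm across, 60 mm tall; origin at the centre of its underside
- beaker: bystander: glass beaker, 70 mm across, 85 mm tall; origin at the centre of its underside
- screwdriver: bystander: screwdriver, 150 mm long, lying along its x; origin on its underside about mid-length
- mouse: bystander: white computer mouse, 100 x 60 x 30 mm; origin at the centre of its underside

How it is judged (in metres and radians):
On the way, in this order (a step that is already met when the one before it is completed fails the run):
1. the amber cell stands at the bottom of the free rack pocket (z of amber_cell in the frame of free_spot below 0.003 m and horizontal distance between amber_cell and free_spot below 0.004 m and angle between amber_cell's own z axis and vertical below 0.08 rad), for 0.2 s.
2. the green cell is seated in the photometer's pocket, windows along the light path (z of green_cell in the frame of well below 0.003 m and horizontal distance between green_cell and well below 0.004 m and angle between green_cell's own z axis and vertical below 0.08 rad and angle between the x axis of green_cell and the x axis of photometer, either way round below 0.15 rad), for 0.2 s.
3. the trigger is squeezed through into its second stage (value of joint second above 0.0025 m), for 0.1 s.
At the end, for the whole second after the job is handed in: Green cell home in the photometer's pocket (3 mm height, 4 mm sideways, 0.08 rad upright), windows within 0.15 rad of the light path; amber cell home in the free rack pocket (same tolerances, any way round); both at rest, trigger sprung back (all of step 1 and all of step 2 and linear speed of each of green_cell, amber_cell below 0.02 m/s and value of joint first below 0.002 m and value of joint second below 0.001 m); the robot touches nothing.
It fails at once if the fingers press on a clear window (over 1 N) (contact force between the fingers and green_cell_windows above 1 N or contact force between the fingers and amber_cell_windows above 1 N).
It fails at once if a reading is taken while the green cell is not seated in line with the light path (value of joint second above 0.0025 m and not (z of green_cell in the frame of well below 0.003 m and horizontal distance between green_cell and well below 0.004 m and angle between green_cell's own z axis and vertical below 0.08 rad and angle between the x axis of green_cell and the x axis of photometer, either way round below 0.15 rad)).
It fails at once if a glass cell is dropped (falling or flying free of the fingers at over 0.4 m/s, with its underside over 24 mm above the bench) ((contact force between the fingers and green_cell below 0.05 N and linear speed of green_cell above 0.4 m/s and height (world z) of green_cell above 0.024 m) or (contact force between the fingers and amber_cell below 0.05 N and linear speed of amber_cell above 0.4 m/s and height (world z) of amber_cell above 0.024 m)).
It fails at once if a bystander is moved by more than 25 mm or a standing one tipped (distance of any of spare_a, spare_b, bottle, jar, beaker, screwdriver, mouse from where it was at the start of the episode above 0.025 m or angle between any of spare_a, spare_b, bottle, jar, beaker, mouse's own z axis and vertical above 0.35 rad).
It also fails if it takes over 72 s, if anything falls off the work surface, if the arm or the gripper's body presses on something with over 40 N, if the wrist force passes 120 N, or if a joint passes its speed limit or range.

## Working session

There is one attempt and no reset: what is moved stays moved. The work goes in short steps, Python scripts to look and compute and a tool call to move; the robot and the scene stay as the last step left them, time stands still between calls to the robot, and variables do not carry over. Pictures are saved under pics/ and viewed, about 8 in all and at most 12, crops included, and the job is handed in when it is done.

Besides the shell and the picture viewer there is one more tool, called after "Request:" in YAML: its name, and indented under it one key for each argument. carry_out: Moves the arm, as the interface text tells. Its arguments: {"type":"object","properties":{"commands":{"type":"array"},"grip":{"type":"number"}},"required":["commands"]}

```bash
mkdir -p pics
cat > h.py <<'E'
import numpy as np, cv2
from workcell import ctrl
R=lambda v: cv2.Rodrigues(np.array(v,float))[0]
def shot(name,fn=None):
    d=ctrl.get_image(name); d['pixels']=np.ascontiguousarray(d['pixels'])
    d['R']=R(d['rvec']); d['t']=np.array(d['tvec'],float).ravel(); d['K']=np.array(d['intrinsics'],float)
    d['C']=-d['R'].T@d['t']
    if fn: cv2.imwrite('pics/'+fn,d['pixels'])
    return d
def ray(d,u,v): return d['R'].T@np.linalg.inv(d['K'])@np.array([u,v,1.])
def onz(d,u,v,z):
    r=ray(d,u,v); return d['C']+r*(z-d['C'][2])/r[2]
def proj(d,P):
    p=d['K']@(d['R']@np.array(P,float)+d['t']); return p[:2]/p[2]
def tri(ds,uvs):
    A=np.zeros((3,3));b=np.zeros(3)
    for d,(u,v) in zip(ds,uvs):
        r=ray(d,u,v);r/=np.linalg.norm(r);M=np.eye(3)-np.outer(r,r);A+=M;b+=M@d['C']
    return np.linalg.solve(A,b)
E
python3 - <<'E'
from h import *
np.set_printoptions(precision=3,suppress=True)
o=ctrl.get_obs(); print(o)
print(R(o['orientation']))
for n in ('top','scene','wrist'):
    d=shot(n,n+'0.png'); print(n,d['K'].tolist(),d['C'],d['R'].tolist())
a=cv2.imread('pics/top0.png')
cv2.imwrite('pics/top0b.png',cv2.resize(a,(800,600),interpolation=cv2.INTER_CUBIC))
E
```

```text
{'t': 0.0, 'qpos': array([-1.19 ,  0.424,  1.631,  0.   ,  1.089, -0.019]), 'qvel': array([ 0.001,  0.001, -0.   ,  0.   ,  0.   , -0.001]), 'joint_torque': array([ -0.   , -54.463, -27.367,   0.064,   0.023,  -0.   ]), 'ee_pos': array([ 243.094, -575.195,  221.93 ]), 'orientation': array([ 2.002,  0.407, -2.003]), 'ft_force': array([-0.406, -0.339,  1.126]), 'moment': array([ 0.02 , -0.035, -0.012]), 'width': 88.04143426505847}
[[-0.001  0.389 -0.921]
 [ 0.001 -0.921 -0.389]
 [-1.    -0.001 -0.   ]]
top [[466.07542197690515, 0.0, 247.0987840820175], [0.0, 466.07542197690515, 192.5855392994608], [0.0, 0.0, 1.0]] [ 387.483   18.681 1354.957] [[-0.025804456597387504, -0.9995952741339822, 0.01197572330686969], [-0.9942157812006682, 0.02441254088646616, -0.10458971392547026], [0.10425502592805123, -0.014605333836505467, -0.9944433487093498]]
scene [[453.4264586105207, 0.0, 261.2698192971755], [0.0, 453.4264586105207, 183.05474943980198], [0.0, 0.0, 1.0]] [1288.76   112.482  812.162] [[-0.13592849419327657, 0.9904925204825864, -0.02116627823689443], [0.686419590135762, 0.07875098700125194, -0.7229290617509999], [-0.7143889632015606, -0.11279560680444023, -0.6905979730215094]]
wrist [[298.0560555722036, 0.0, 255.71210402587673], [0.0, 298.0560555722036, 191.71404469224052], [0.0, 0.0, 1.0]] [ 314.544 -546.442  382.377] [[0.3890570642056229, -0.9212134612115929, -0.0005997284876897435], [-0.8845633997866217, -0.3737602507720269, 0.2790176816991441], [-0.25725899896725707, -0.10802330223330821, -0.9602857770606499]]
```

View pics/top0b.png

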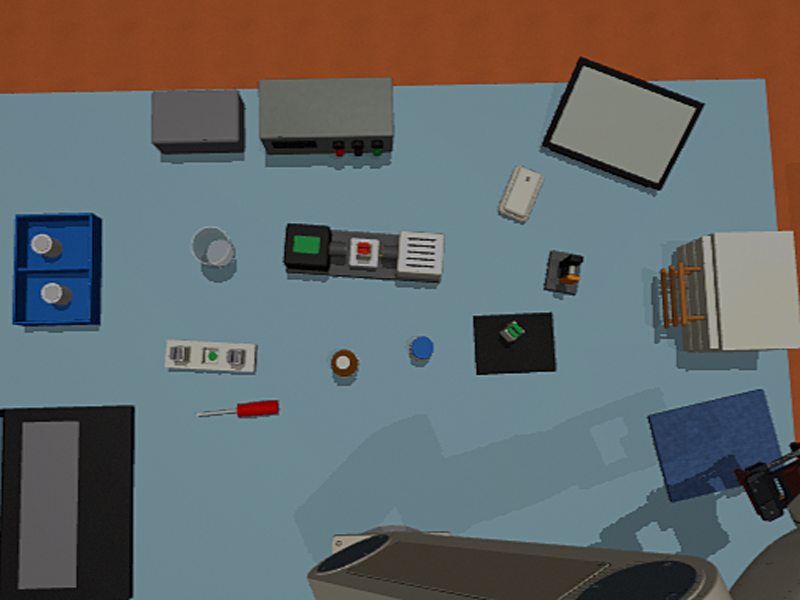

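View pics/scene0.png

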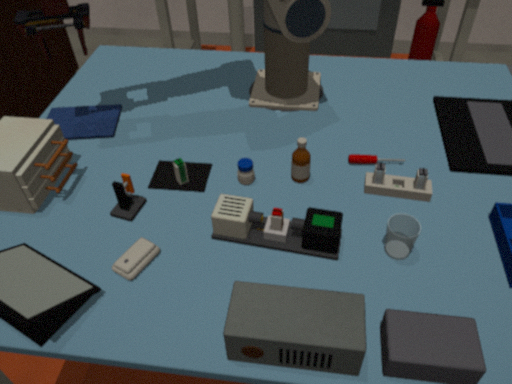

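The top view, enlarged to 800x600, shows:
- photometer: about (364,255), with the red stopper in it and the white lamp head on the right (+x points to image left, world +y)
- rack: (210,356), free pocket in the middle with the green dot at (212,356)
- green cell: on its mat at (512,330)
- release: (565,272)

The scene view agrees. Next I measure roughly by colour.

```bash
cat >> h.py <<'E'
def blob(d,lo,hi,box=None,big=True):
    hsv=cv2.cvtColor(d['pixels'],cv2.COLOR_BGR2HSV); m=cv2.inRange(hsv,np.array(lo),np.array(hi))
    if lo[0]==0: m|=cv2.inRange(hsv,np.array([172,lo[1],lo[2]]),np.array([180,hi[1],hi[2]]))
    if box:
        k=np.zeros_like(m);k[box[1]:box[3],box[0]:box[2]]=255;m&=k
    c=cv2.findContours(m,cv2.RETR_EXTERNAL,cv2.CHAIN_APPROX_NONE)[0]
    c=max(c,key=cv2.contourArea); return cv2.minAreaRect(c),c
def goto(x,y,z,yawy):
    """shift (mm, tool axes) and turn about tool x (deg) to TCP x,y,z, jaw line along world direction yawy (deg, mod 180)"""
    o=ctrl.get_obs(); T=R(o['orientation']); a=np.degrees(np.arctan2(T[1,1],T[0,1]))
    dz=(yawy-a+90)%180-90
    T2=R([0,0,np.radians(dz)])@T
    dp=np.array([x,y,z])-o['ee_pos']
    print('turn about tool x %.1f (alt %.1f) | shift now-axes'%(-dz,-dz+180 if dz>0 else -dz-180),np.round(T.T@dp,1),'| after turn',np.round(T2.T@dp,1),'tilt',np.round(T[:,0],3),'q6',np.round(o['qpos'][5],2))
E
python3 - <<'E'
from h import *
np.set_printoptions(precision=1,suppress=True)
T=shot('top');S=shot('scene')
def both(n,lo,hi,bt,bs,z):
    r1,c1=blob(T,lo,hi,bt); r2,c2=blob(S,lo,hi,bs)
    print(n,r1,r2,'tri',tri([T,S],[r1[0],r2[0]]),'plane',onz(T,*r1[0],z),onz(S,*r2[0],z))
both('amber',[0,120,80],[8,255,255],(215,145,250,175),(262,200,290,222),82)
both('green',[45,90,50],[85,255,255],(310,195,345,225),(165,150,195,190),60)
both('dot',[45,90,50],[85,255,255],(120,215,150,240),(385,175,410,195),8)
both('orange',[5,120,120],[20,255,255],(350,155,380,190),(110,165,145,200),80)
p=lambda u,v,z:onz(T,u/1.5625,v/1.5625,z)
print('lamp top corners',p(399,233,75),p(443,234,75),p(440,276,75),p(397,274,75))
print('base', p(285,272,12),p(442,281,12))
print('rack',p(166,340,28),p(256,344,28),p(255,373,28),p(165,369,28))
print('foot',p(551,250,14),p(545,291,14),p(577,294,14))
print('jar',p(422,347,60),'bottle',p(344,362,125),'mouse',p(521,193,30),'beaker',p(212,245,60))
E
```

```text
amber ((232.3654022216797, 160.17306518554688), (7.0601806640625, 2.941741943359375), 11.309932708740234) ((276.5, 211.5), (7.0, 9.0), 90.0) tri [613.2  38.2  75.9] plane [612.   38.4  82. ] [618.8  38.6  82. ]
green ((328.75, 210.75), (9.192388534545898, 7.071067810058594), 45.0) ((179.1393280029297, 161.4672088623047), (9.090619087219238, 7.298102855682373), 50.194427490234375) tri [ 466.1 -224.7   69.4] plane [ 466.7 -226.6   60. ] [ 455.8 -228.8   60. ]Traceback (most recent call last):
  File "<stdin>", line 9, in <module>
  File "<stdin>", line 5, in both
  File "h.py", line 26, in blob
    c=max(c,key=cv2.contourArea); return cv2.minAreaRect(c),c
ValueError: max() iterable argument is empty
```

Run:
```python
from h import *
np.set_printoptions(precision=1,suppress=True)
T=shot('top')
r,c=blob(T,[45,90,50],[85,255,255],(120,215,150,240));print('dot',onz(T,*r[0],8))
p=lambda u,v,z:onz(T,u/1.5625,v/1.5625,z)
ang=lambda a,b:np.degrees(np.arctan2((b-a)[1],(b-a)[0]))
L=[p(399,233,75),p(443,234,75),p(440,276,75),p(397,274,75)];print('lamp',L)
print('phot x ang',ang(p(442,281,12),p(285,272,12)))
K=[p(166,340,28),p(256,344,28),p(255,373,28),p(165,369,28)];print('rack',K,ang(K[1],K[0]),ang(K[2],K[3]))
print('foot',p(551,250,14),p(545,291,14),p(577,294,14),ang(p(545,291,14),p(551,250,14)))
print('jar',p(422,347,60),'bottle',p(344,362,125),'mouse',p(521,193,30),'beaker',p(212,245,60))
goto(612,38,180,ang(p(442,281,12),p(285,272,12))-90)
```

```text
dot [435.7 322.3   8. ]
lamp [array([643. , -26.3,  75. ]), array([ 639.3, -104.9,   75. ]), array([563.8, -97. ,  75. ]), array([569.2, -20.7,  75. ])]
phot x ang 85.305474985411
rack [array([465.1, 400.5,  28. ]), array([453.7, 237.6,  28. ]), array([401.3, 239.7,  28. ]), array([412.7, 402. ,  28. ])] 86.00640168143524 85.98981061142102
foot [ 616.2 -311.9   14. ] [ 539.3 -296.9   14. ] [ 532.3 -356.2   14. ] -11.047124725276227
jar [439.3 -62.   60. ] bottle [414.9  74.1 125. ] mouse [ 722.3 -257.2   30. ] beaker [632.  309.9  60. ]
turn about tool x -62.4 (alt 117.6) | shift now-axes [  42.6 -421.6 -578.5] | after turn [  42.3  317.4 -641.7] tilt [-0.  0. -1.] q6 -0.02
```

Request:
carry_out:
  commands:
    - [0,-0.03,-0.045,-10.4,0,0]
    - [0,-0.02,-0.05,-10.4,0,0]
    - [0,0,-0.06,-10.4,0,0]
    - [0,0,-0.06,-10.4,0,0]
    - [0,0.02,-0.055,-10.4,0,0]
    - [0,0.03,-0.05,-10.4,0,0]
  grip: 0

```text
t: 1.05
ee_pos: [466.9, -307.9, 222.6]
orientation: [1.249, 1.18, -1.249]
ft_force: [0.5, -0.5, 0.6]
width: 87.7
```

```bash
python3 -c "
from h import *
goto(612,38,180,-4.3)"
```

```text
turn about tool x 1.1 (alt -178.9) | shift now-axes [  42.1  125.8 -353.5] | after turn [  42.1  118.7 -355.9] tilt [ 0.001 -0.002 -1.   ] q6 -0.55
```

Request:
carry_out:
  commands:
    - [0,0.02,-0.06,1.1,0,0]
    - [0,0.02,-0.06,0,0,0]
    - [0.01,0.02,-0.06,0,0,0]
    - [0.01,0.02,-0.06,0,0,0]
    - [0.01,0.02,-0.06,0,0,0]
    - [0.01,0.019,-0.056,0,0,0]
    - [0,0,0,0,0,0]

```text
t: 1.92
ee_pos: [611.4, 38.6, 183.7]
orientation: [1.26, 1.169, -1.255]
ft_force: [-1.1, -0.2, -0.1]
width: 87.8
```

```bash
python3 -c "
from h import *
goto(612,38,180,-4.3)
d=shot('wrist'); a=d['pixels'];cv2.imwrite('pics/w1.png',cv2.resize(a,(800,600),interpolation=cv2.INTER_CUBIC))
np.savez('w1.npz',**{k:d[k] for k in ('pixels','R','t','K','C')})"
```

```text
turn about tool x 0.4 (alt -179.6) | shift now-axes [3.7 0.7 0.6] | after turn [3.7 0.7 0.6] tilt [ 0.007 -0.003 -1.   ] q6 0.12
```

View pics/w1.png

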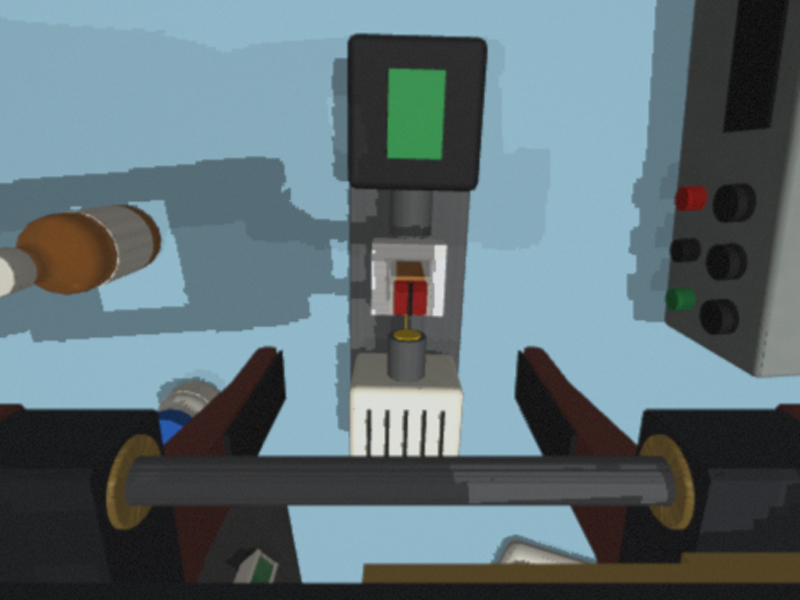

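The wrist view shows the red stopper at about (410,297) with its line running up the image along the light path. The white block spans (372-447, 243-317), the jaws straddle it, and the detector head is above. Next I compute the stopper and pocket positions.

Run:
```python
from h import *
np.set_printoptions(precision=1,suppress=True)
d=dict(np.load('w1.npz'))
r,c=blob(d,[0,120,60],[8,255,255],(230,165,300,215));x,y,w,h=cv2.boundingRect(c);print(x,y,w,h,r)
for z in (76,84):
  print(z,'corners',onz(d,x,y,z),onz(d,x+w,y,z),onz(d,x,y+h,z),onz(d,x+w,y+h,z))
g=[[393,282],[427,282],[395,315],[428,315]]
q=lambda u,v,z:onz(d,u/1.5625,v/1.5625,z)
print('block bottom corners z36',q(371,316,36),q(443,318,36),q(372,239,36),q(447,243,36))
print('base edges z12 left',q(348,345,12),q(348,195,12),'right',q(461,345,12),q(470,195,12))
print('det head top z75',q(350,188,75),q(478,188,75),q(350,38,75),q(487,40,75))
print('lamp head top', q(352,383,75),q(460,385,75))
print('snout z52 near tips det',q(412,235,52),'lamp',q(406,335,52))
```

```text
252 180 21 22 ((262.0, 190.5), (21.0, 20.0), 90.0)
76 corners [610.3  47.5  76. ] [629.7  46.1  76. ] [608.7  26.1  76. ] [628.6  24.7  76. ]
84 corners [610.4  49.5  84. ] [629.3  48.2  84. ] [609.   28.7  84. ] [628.2  27.4  84. ]
block bottom corners z36 [591.8  13.7  36. ] [641.7   8.7  36. ] [597.   67.3  36. ] [646.6  61.2  36. ]
base edges z12 left [570.3 -16.2  12. ] [581.4  95.4  12. ] right [656.5 -22.3  12. ] [666.2  89.6  12. ]
det head top z75 [589.6 102.8  75. ] [661.4  97.9  75. ] [597.  177.9  75. ] [667.6 172.2  75. ]
lamp head top [579.  -17.3  75. ] [647.4 -23.6  75. ]
snout z52 near tips det [623.3  70.5  52. ] lamp [615.2   4.   52. ]
```

```bash
python3 -c "
from h import *
goto(619.2,38,130,-5.2)"
```

```text
turn about tool x 1.2 (alt -178.8) | shift now-axes [54.   8.  -1.8] | after turn [54.  8. -2.] tilt [ 0.006 -0.004 -1.   ] q6 0.11
```

Request:
carry_out:
  commands:
    - [0.02,0.008,-0.002,1.2,0,0]
    - [0.034,0,0,0,0,0]
    - [0,0,0,0,0,0]

```text
t: 2.35
ee_pos: [618.8, 34.8, 130.2]
orientation: [1.278, 1.155, -1.274]
ft_force: [-0.4, -0.3, 0.3]
width: 88.1
```

Run:
```python
from h import *
np.set_printoptions(precision=1,suppress=True)
d0=dict(np.load('w1.npz'));d=shot('wrist','w2.png')
o=[]
for k in (d0,d):
  r,c=blob(k,[0,120,60],[8,255,255],(200,140,320,300));x,y,w,h=cv2.boundingRect(c);print(x,y,w,h)
  o.append((x,x+w,y+h))
for i,n in ((0,'left'),(1,'right')):
  print(n,tri([d0,d],[(o[0][i],o[0][2]),(o[1][i],o[1][2])]), onz(d,o[1][i],o[1][2],84))
goto(619.2,38,44,-5.2)
```

```text
252 180 21 22
241 193 26 27
left [608.7  27.8  80.8] [608.8  29.3  84. ]
right [628.1  27.7  84.9] [628.   27.4  84. ]
turn about tool x -0.1 (alt 179.9) | shift now-axes [88.  -2.4 -3.3] | after turn [88.  -2.4 -3.3] tilt [ 0. -0. -1.] q6 0.14
```

Request:
carry_out:
  commands:
    - [0.02,-0.0024,-0.0033,0,0,0]
    - [0.03,0,0,0,0,0]
    - [0.025,0,0,0,0,0]
    - [0.012,0,0,0,0,0]
    - [0,0,0,0,0,0]

```text
t: 3.02
ee_pos: [621.5, 36.5, 45.6]
orientation: [1.285, 1.147, -1.267]
ft_force: [0.4, -0.3, 0.2]
width: 87.6
```

```bash
python3 -c "
from h import *
goto(619.2,38.2,44,-5.2)"
```

```text
turn about tool x -0.3 (alt 179.7) | shift now-axes [ 1.5 -2.5 -1.5] | after turn [ 1.5 -2.5 -1.5] tilt [ 0.018 -0.004 -1.   ] q6 0.14
```

Request:
carry_out:
  commands:
    - [0.0015,-0.0025,-0.0015,0,0,-1.0]
    - [0,0,0,0,0,0]

```text
t: 3.28
ee_pos: [620.2, 38.4, 45.6]
orientation: [1.278, 1.159, -1.279]
ft_force: [0.1, 0.2, 0.0]
width: 87.9
```

```bash
python3 -c "
from h import *
goto(619.2,38.2,44,-5.2)"
```

```text
turn about tool x -0.3 (alt 179.7) | shift now-axes [ 1.6 -0.9  0.3] | after turn [ 1.6 -0.9  0.3] tilt [ 0.002 -0.002 -1.   ] q6 0.14
```

Request:
carry_out:
  commands:
    - [0.0005,-0.0006,0,0,0,0]
    - [0,0,0,0,0,0]
    - [0,0,0,0,0,0]
    - [0,0,0,0,0,0]
    - [0,0,0,0,0,0]
    - [0,0,0,0,0,0]
  grip: 1

```text
t: 4.03
ee_pos: [620.4, 38.6, 46.5]
orientation: [1.28, 1.158, -1.277]
ft_force: [-0.3, 0.6, -1.6]
width: 31.1
```

```bash
python3 -c "
from h import *
o=ctrl.get_obs();print(o['ft_force'],o['moment'])
goto(619.2,38.2,44,-5.2)"
```

```text
[-0.28530611  0.63803173 -1.5601253 ] [ 0.02937285 -0.07154494  0.01481746]
turn about tool x -0.3 (alt 179.7) | shift now-axes [ 2.5 -1.2  0.5] | after turn [ 2.5 -1.2  0.5] tilt [ 0.004 -0.002 -1.   ] q6 0.14
```

Fingers are still closing (31 mm), so I wait.

Request:
carry_out:
  commands:
    - [0,0,0,0,0,0]
    - [0,0,0,0,0,0]
    - [0,0,0,0,0,0]

```text
t: 4.4
ee_pos: [619.3, 38.6, 46.1]
orientation: [1.279, 1.159, -1.279]
ft_force: [-1.0, 0.7, 1.1]
width: 23.9
```

Request:
carry_out:
  commands:
    - [-0.01,0,0,0,0,0]
    - [-0.02,0,0,0,0,0]
    - [-0.03,0,0,0,0,0]
    - [-0.03,0,0,0,0,0]
    - [-0.03,0,0,0,0,0]
    - [0,0,0,0,0,0]

```text
t: 5.15
ee_pos: [620.9, 38.8, 176.2]
orientation: [1.282, 1.155, -1.274]
ft_force: [0.7, -0.0, -1.0]
width: 23.8
```

```bash
python3 -c "
from h import *
o=ctrl.get_obs();print(o['width'],o['ee_pos'])
goto(435.7,322.3,165,-4.0)"
```

```text
23.789957590947015 [620.88650242  38.83562378 176.22067181]
turn about tool x -1.5 (alt 178.5) | shift now-axes [   9.1 -211.5 -264.5] | after turn [   9.2 -204.6 -269.9] tilt [ 0.008 -0.002 -1.   ] q6 0.14
```

Request:
carry_out:
  commands:
    - [0,-0.029,-0.038,-1.5,0,0]
    - [0,-0.029,-0.038,0,0,0]
    - [0,-0.029,-0.038,0,0,0]
    - [0,-0.029,-0.038,0,0,0]
    - [0,-0.029,-0.038,0,0,0]
    - [0,-0.029,-0.038,0,0,0]
    - [0,-0.02,-0.025,0,0,0]
    - [0,0,0,0,0,0]

```text
t: 6.15
ee_pos: [438.7, 311.1, 171.2]
orientation: [1.261, 1.167, -1.258]
ft_force: [0.2, 0.3, -0.4]
width: 24.0
```

Run:
```python
from h import *
np.set_printoptions(precision=1,suppress=True)
goto(435.7,322.3,165,-4.0)
d=shot('wrist','w3.png');a=d['pixels'];cv2.imwrite('pics/w3b.png',cv2.resize(a,(800,600),interpolation=cv2.INTER_CUBIC))
np.savez('w3.npz',**{k:d[k] for k in ('pixels','R','t','K','C')})
```

```text
turn about tool x -0.1 (alt 179.9) | shift now-axes [  6.1  -3.8 -11. ] | after turn [  6.1  -3.8 -11. ] tilt [ 0. -0. -1.] q6 0.67
```

View pics/w3b.png

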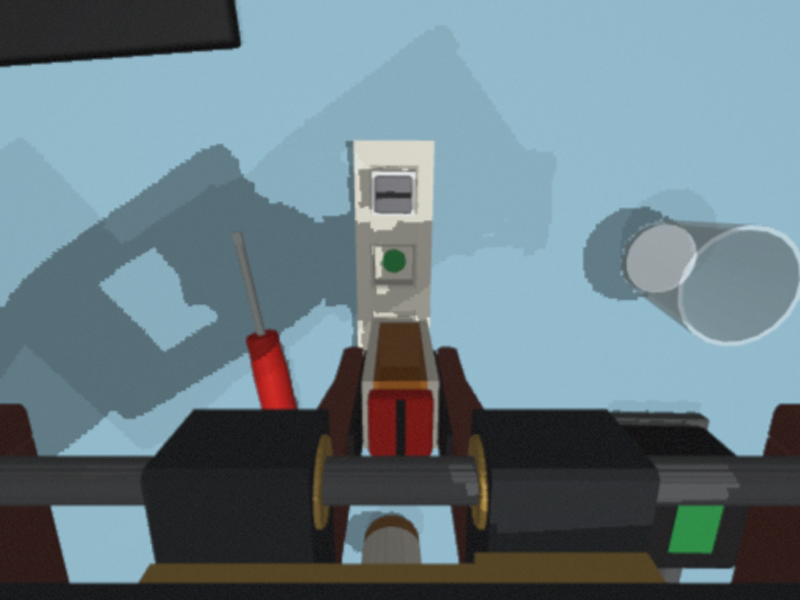

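The wrist view shows the green dot at (393,261) in the middle pocket. The rack's top runs from (354-434, 142) down, and the amber cell is held upright between the jaws.

Run:
```python
from h import *
np.set_printoptions(precision=1,suppress=True)
d=dict(np.load('w3.npz'));T=shot('top')
r,c=blob(d,[45,90,40],[85,255,255],(230,150,275,185));print(r,onz(d,*r[0],8))
try:
  r2,_=blob(T,[45,90,50],[85,255,255],(120,215,150,240));print('top',onz(T,*r2[0],8),'tri',tri([d,T],[r[0],r2[0]]))
except ValueError: print('hidden in top')
q=lambda u,v,z:onz(d,u/1.5625,v/1.5625,z)
ang=lambda a,b:np.degrees(np.arctan2((b-a)[1],(b-a)[0]))
print('rack far corners z28',q(353,141,28),q(435,141,28)); l=q(358,320,28),q(353,141,28); rr=q(431,320,28),q(435,141,28); print(l,rr,ang(*l),ang(*rr))
# sky: edges of pocket of free spot z28
print('pocket',q(372,241,28),q(415,241,28),q(374,284,28),q(414,284,28))
# cell held: bottom edge of near face (far from camera?) stopper
goto(r[0][0]*0+onz(d,*r[0],8)[0],onz(d,*r[0],8)[1],100,-4)
```

```text
((251.5, 166.5), (13.0, 13.0), 90.0) [436.8 321.2   8. ]
top [436.4 323.    8. ] tri [436.6 322.1  12. ]
rack far corners z28 [418.3 401.6  28. ] [468.8 398.   28. ]
(array([410.2, 285.3,  28. ]), array([418.3, 401.6,  28. ])) (array([460.2, 281.6,  28. ]), array([468.8, 398. ,  28. ])) 86.00375530094779 85.81492331991164
pocket [424.5 339.   28. ] [452.6 337.   28. ] [423.3 310.   28. ] [450.2 308.   28. ]
turn about tool x -0.2 (alt 179.8) | shift now-axes [ 71.2  -4.4 -11.6] | after turn [ 71.2  -4.4 -11.6] tilt [ 0. -0. -1.] q6 0.67
```

Request:
carry_out:
  commands:
    - [0.02,-0.004,-0.0115,-0.2,0,0]
    - [0.03,0,0,0,0,0]
    - [0.03,0,0,0,0,0]
    - [0,0,0,0,0,0]
    - [0,0,0,0,0,0]

```text
t: 6.88
ee_pos: [442.1, 316.9, 90.2]
orientation: [1.267, 1.163, -1.26]
ft_force: [0.6, -0.3, -1.1]
width: 23.9
```

```bash
python3 -c "
from h import *
goto(437.1,322.2,70,-4.0);goto(437.1,322.2,70,-4.0)
d=shot('wrist'); cv2.imwrite('pics/w4.png',cv2.resize(d['pixels'],(800,600),interpolation=cv2.INTER_CUBIC))"
```

```text
turn about tool x -0.4 (alt 179.6) | shift now-axes [20.2 -5.6 -5. ] | after turn [20.2 -5.5 -5. ] tilt [ 0.009 -0.004 -1.   ] q6 0.69
turn about tool x -0.4 (alt 179.6) | shift now-axes [20.2 -5.6 -5. ] | after turn [20.2 -5.5 -5. ] tilt [ 0.009 -0.004 -1.   ] q6 0.69
```

View pics/w4.png

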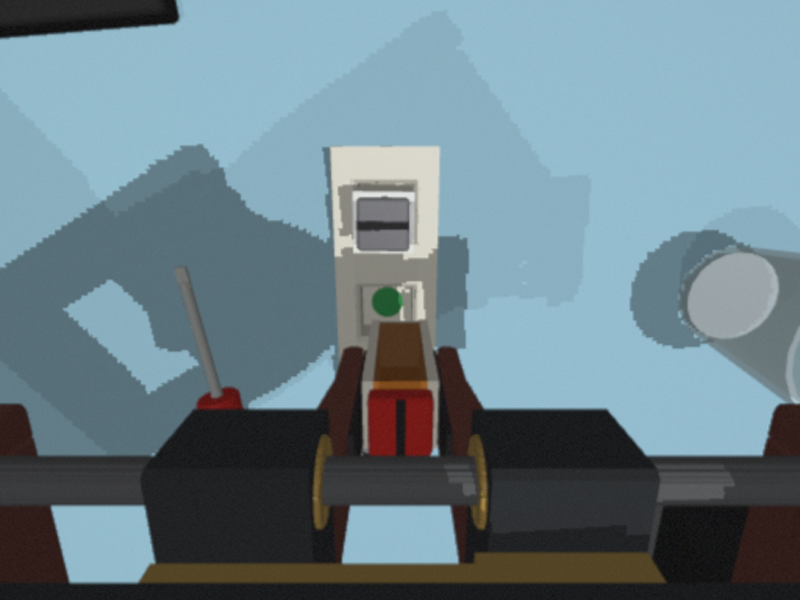

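The cell is held squarely and the dot at (387,301) lies left of and beyond it, matching the computed shift.

Request:
carry_out:
  commands:
    - [0.01,-0.0056,-0.005,-0.4,0,-0.5]
    - [0.005,0,0,0,0,0]
    - [0,0,0,0,0,0]
    - [0,0,0,0,0,0]

```text
t: 7.42
ee_pos: [437.7, 323.4, 76.4]
orientation: [1.26, 1.173, -1.258]
ft_force: [-0.3, -0.7, -0.5]
width: 23.8
```

```bash
cat > g.py <<'E'
import sys
from h import *
goto(*map(float,sys.argv[1:5])); o=ctrl.get_obs(); print(np.round(o['ft_force'],1),round(o['width'],1))
E
python3 g.py 437.1 322.2 62 -4
python3 - <<'E'
from h import *
np.set_printoptions(precision=1,suppress=True)
d=shot('wrist')
r,c=blob(d,[45,90,40],[85,255,255],(200,120,300,215));print('dot',r,onz(d,*r[0],8))
o=ctrl.get_obs()
r,c=blob(d,[0,120,60],[8,255,255],(220,230,300,300));x,y,w,h=cv2.boundingRect(c);z=o['ee_pos'][2]+38
print('stopper top',x,y,w,h,onz(d,x,y+h,z),onz(d,x+w,y+h,z),o['ee_pos'])
E
```

```text
turn about tool x 0.1 (alt -179.9) | shift now-axes [14.4 -0.6  1.2] | after turn [14.4 -0.6  1.2] tilt [ 0.003 -0.001 -1.   ] q6 0.69
[-0.3 -0.7 -0.5] 23.8
dot ((254.0, 200.5), (7.0, 18.0), 90.0) [437.7 325.1   8. ]
stopper top 236 249 41 43 [428.7 314.6 114.4] [448.1 313.3 114.4] [437.7 323.4  76.4]
```

Request:
carry_out:
  commands:
    - [0.006,-0.0003,0.001,0,0,0]
    - [0.005,0,0,0,0,0]
    - [0,0,0,0,0,0]
    - [0,0,0,0,0,0]

```text
t: 7.98
ee_pos: [437.4, 322.3, 64.6]
orientation: [1.26, 1.173, -1.258]
ft_force: [-0.7, 0.8, -1.3]
width: 23.8
```

```bash
python3 g.py 437.3 322.2 54 -4
```

```text
turn about tool x 0.1 (alt -179.9) | shift now-axes [10.6 -0.1  0.1] | after turn [10.6 -0.1  0.1] tilt [ 0.003 -0.001 -1.   ] q6 0.69
[-0.7  0.8 -1.3] 23.8
```

Request:
carry_out:
  commands:
    - [0.004,0,0,0,0,0]
    - [0.004,0,0,0,0,0]
    - [0.004,0,0,0,0,0]
    - [0,0,0,0,0,0]

```text
t: 8.48
ee_pos: [437.3, 322.2, 51.8]
orientation: [1.26, 1.173, -1.258]
ft_force: [-0.6, 0.7, -1.2]
width: 24.0
```

```bash
python3 g.py 437.3 322.2 38 -4
```

```text
turn about tool x 0.1 (alt -179.9) | shift now-axes [13.8 -0.1  0. ] | after turn [13.8 -0.1  0. ] tilt [ 0.003 -0.001 -1.   ] q6 0.69
[-0.6  0.7 -1.2] 24.0
```

Request:
carry_out:
  commands:
    - [0.004,0,0,0,0,0]
    - [0.004,0,0,0,0,0]
    - [0.003,0,0,0,0,0]
    - [0,0,0,0,0,0]

```text
t: 8.98
ee_pos: [437.3, 322.2, 40.0]
orientation: [1.26, 1.173, -1.258]
ft_force: [0.1, -0.6, -0.3]
width: 24.2
```

Request:
carry_out:
  commands:
    - [0.002,0,0,0,0,0]
    - [0,0,0,0,0,0]

```text
t: 9.22
ee_pos: [437.4, 322.4, 38.0]
orientation: [1.261, 1.173, -1.258]
ft_force: [-0.1, 1.0, -0.4]
width: 23.9
```

Request:
carry_out:
  commands:
    - [0.001,0,0,0,0,0]
    - [0,0,0,0,0,0]

```text
t: 9.48
ee_pos: [437.4, 322.4, 38.2]
orientation: [1.261, 1.173, -1.258]
ft_force: [0.0, 0.2, -1.3]
width: 24.0
```

Request:
carry_out:
  commands:
    - [0.001,0,0,0,0,0]
    - [0,0,0,0,0,0]

```text
t: 9.72
ee_pos: [437.4, 322.5, 38.0]
orientation: [1.261, 1.173, -1.258]
ft_force: [-0.3, -0.3, -1.6]
width: 23.6
```

Request:
carry_out:
  commands:
    - [0.003,0,0,0,0,0]
    - [0,0,0,0,0,0]

```text
t: 9.98
ee_pos: [437.4, 323.0, 37.8]
orientation: [1.262, 1.174, -1.258]
ft_force: [-0.9, 0.3, -1.1]
width: 23.9
```

Request:
carry_out:
  commands:
    - [0,0,0,0,0,0]
    - [0,0,0,0,0,0]
    - [0,0,0,0,0,0]
    - [0,0,0,0,0,0]
  grip: 0.5

```text
t: 10.48
ee_pos: [438.0, 323.2, 37.1]
orientation: [1.262, 1.173, -1.257]
ft_force: [-0.1, -0.1, 0.4]
width: 43.7
```

Request:
carry_out:
  commands:
    - [-0.01,0,0,0,0,0]
    - [-0.03,0,0,0,0,0]
    - [-0.04,0,0,0,0,0]
    - [-0.04,0,0,0,0,0]
    - [-0.01,0,0,0,0,0]
    - [0,0,0,0,0,0]

```text
t: 11.22
ee_pos: [437.2, 322.9, 172.4]
orientation: [1.262, 1.173, -1.257]
ft_force: [-0.6, -0.4, -0.4]
width: 43.9
```

Run:
```python
from h import *
d=shot('wrist'); cv2.imwrite('pics/w5.png',cv2.resize(d['pixels'],(800,600),interpolation=cv2.INTER_CUBIC))
np.savez('w5.npz',**{k:d[k] for k in ('pixels','R','t','K','C')})
goto(460,-226,190,-45)
```

```text
turn about tool x 41.0 (alt -139.0) | shift now-axes [-17.9  60.9 545.8] | after turn [-16.9 404.3 371.8] tilt [ 0.003 -0.    -1.   ] q6 0.69
```

View pics/w5.png

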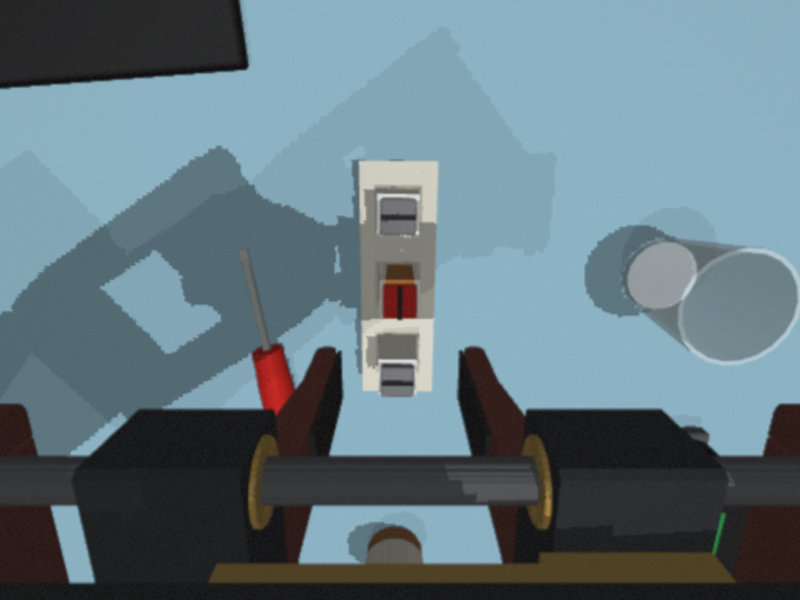

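The amber cell stands in the middle pocket (red stopper at (400,300)), level with both spares, which are undisturbed. On to the green cell.

Request:
carry_out:
  commands:
    - [0,0.007,0.06,0,0,0]
    - [-0.005,0.007,0.06,0,0,0]
    - [-0.005,0.007,0.06,0,0,0]
    - [-0.005,0.007,0.06,0,0,0]
    - [-0.003,0.007,0.06,0,0,0]
    - [0,0.007,0.06,0,0,0]
    - [0,0.007,0.06,0,0,0]
    - [0,0.006,0.06,0,0,0]
  grip: 0

```text
t: 12.28
ee_pos: [455.0, -170.5, 180.2]
orientation: [1.247, 1.189, -1.264]
ft_force: [1.0, 0.0, 0.4]
width: 87.9
```

```bash
python3 g.py 464 -226 190 -45
```

```text
turn about tool x 41.5 (alt -138.5) | shift now-axes [-9.8 12.2 54.8] | after turn [-10.3  45.4  32.9] tilt [-0.013 -0.001 -1.   ] q6 -0.31
[1.  0.  0.4] 87.9
```

Request:
carry_out:
  commands:
    - [-0.01,0.012,0.05,0,0,0.7]
    - [0,0,0,10.4,0,0]
    - [0,0,0,10.4,0,0]
    - [0,0,0,10.4,0,0]
    - [0,0,0,10.4,0,0]
    - [0,0,0,0,0,0]

```text
t: 13.02
ee_pos: [458.4, -226.0, 180.0]
orientation: [1.769, 0.722, -1.792]
ft_force: [-0.3, -0.6, 0.1]
width: 87.9
```

Run:
```python
from h import *
goto(464,-226,190,-45)
d=shot('wrist'); cv2.imwrite('pics/w6.png',cv2.resize(d['pixels'],(800,600),interpolation=cv2.INTER_CUBIC))
np.savez('w6.npz',**{k:d[k] for k in ('pixels','R','t','K','C')})
```

```text
turn about tool x -1.5 (alt 178.5) | shift now-axes [-10.1   3.7  -4. ] | after turn [-10.1   3.8  -3.9] tilt [-0.016  0.006 -1.   ] q6 0.33
```

View pics/w6.png

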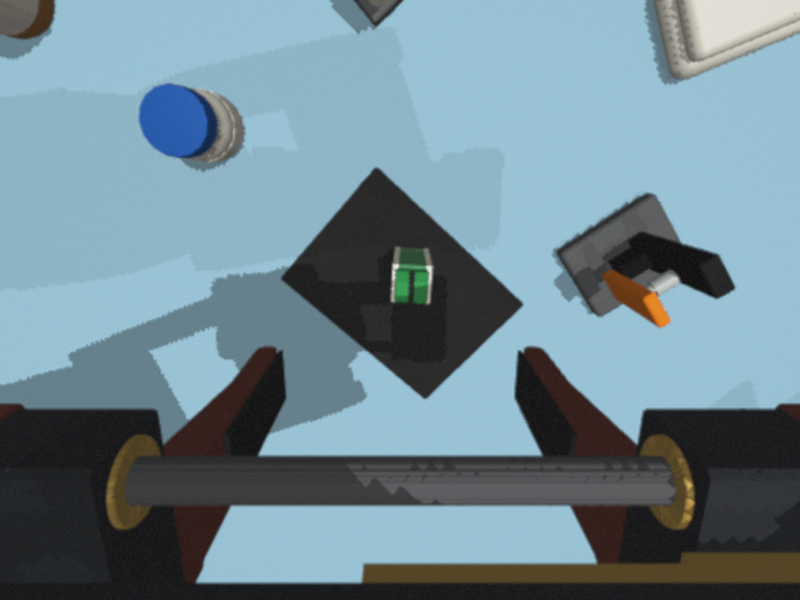

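The wrist view shows the green stopper's top at (391-431, 272-304) with its line running vertically. The frosted sides face left and right, so this jaw direction is right. The release is visible at (620,270).

Run:
```python
from h import *
np.set_printoptions(precision=1,suppress=True)
d=dict(np.load('w6.npz'))
ang=lambda a,b:np.degrees(np.arctan2((b-a)[1],(b-a)[0]))
r,c=blob(d,[45,90,40],[85,255,255],(230,140,290,215));x,y,w,h=cv2.boundingRect(c);print(x,y,w,h,r)
im=d['pixels'];print('dark col / white profile row 183:',[tuple(im[183,k]) for k in range(246,282,2)])
print('rows at 258',[tuple(im[k,258]) for k in range(156,200,2)])
for row in (178,184,190):
  g=im[row].astype(int); print(row,'green',[k for k in range(245,285) if g[k,1]-g[k,2]>40],'line',248+int(np.argmin(g[256:270].sum(1)))+8)
```

```text
253 159 21 36 ((263.3758850097656, 176.48965454101562), (20.097007751464844, 34.46387481689453), 4.763641834259033)
dark col / white profile row 183: [(np.uint8(32), np.uint8(32), np.uint8(31)), (np.uint8(34), np.uint8(35), np.uint8(34)), (np.uint8(87), np.uint8(90), np.uint8(92)), (np.uint8(123), np.uint8(139), np.uint8(129)), (np.uint8(82), np.uint8(154), np.uint8(59)), (np.uint8(85), np.uint8(158), np.uint8(59)), (np.uint8(86), np.uint8(158), np.uint8(61)), (np.uint8(85), np.uint8(155), np.uint8(59)), (np.uint8(50), np.uint8(68), np.uint8(45)), (np.uint8(43), np.uint8(56), np.uint8(41)), (np.uint8(77), np.uint8(144), np.uint8(56)), (np.uint8(68), np.uint8(125), np.uint8(49)), (np.uint8(67), np.uint8(123), np.uint8(47)), (np.uint8(65), np.uint8(118), np.uint8(47)), (np.uint8(144), np.uint8(158), np.uint8(155)), (np.uint8(71), np.uint8(75), np.uint8(77)), (np.uint8(32), np.uint8(31), np.uint8(33)), (np.uint8(31), np.uint8(32), np.uint8(34))]
rows at 258 [(np.uint8(38), np.uint8(37), np.uint8(39)), (np.uint8(50), np.uint8(59), np.uint8(50)), (np.uint8(56), np.uint8(77), np.uint8(49))
[... 458 characters left out ...]
6), np.uint8(157), np.uint8(60)), (np.uint8(86), np.uint8(159), np.uint8(61)), (np.uint8(85), np.uint8(157), np.uint8(61)), (np.uint8(81), np.uint8(153), np.uint8(56)), (np.uint8(61), np.uint8(110), np.uint8(43)), (np.uint8(58), np.uint8(101), np.uint8(43)), (np.uint8(36), np.uint8(44), np.uint8(32)), (np.uint8(30), np.uint8(30), np.uint8(30)), (np.uint8(33), np.uint8(31), np.uint8(33))]
178 green [254, 255, 256, 257, 258, 259, 260, 261, 265, 266, 267, 268, 269, 270, 271, 272, 273] line 263
184 green [253, 254, 255, 256, 257, 258, 259, 260, 261, 265, 266, 267, 268, 269, 270, 271, 272] line 263
190 green [253, 254, 255, 256, 257, 258, 259, 260, 265, 266, 267, 268, 269, 270, 271, 272] line 263
```

Run:
```python
from h import *
np.set_printoptions(precision=1,suppress=True)
d=dict(np.load('w6.npz'))
a,b=onz(d,252.8,193.5,72),onz(d,273,193.5,72); e,f=onz(d,254,178,72),onz(d,273.8,178,72)
print(a,b,e,f)
ang=lambda a,b:np.degrees(np.arctan2((b-a)[1],(b-a)[0]))
print('side dirs',ang(a,e),ang(b,f),'cross',ang(a,b), 'line',ang(onz(d,263,192,72),onz(d,263.3,176,72)))
m=(a+b)/2; u=((e-a)+(f-b));u/=np.linalg.norm(u); print('centre',m+10*u)
T=shot('top'); r,c=blob(T,[45,90,50],[85,255,255],(310,195,345,225)); print('top',onz(T,*r[0],70), 'tri',tri([d,T],[((252.8+273)/2+.5,184),r[0]]))
goto(*(m+10*u)[:2],120,-45)
```

```text
[ 453.5 -226.6   72. ] [ 466.6 -240.3   72. ] [ 465.1 -217.1   72. ] [ 477.8 -230.3   72. ]
side dirs 39.12858986897998 41.647020284114554 cross -46.21649744631105 line 42.89440570966075
centre [ 467.6 -226.9   72. ]
top [ 472.5 -218.8   70. ] tri [ 471.1 -218.7   94.1]
turn about tool x -1.3 (alt 178.7) | shift now-axes [60.2  7.8 -6.4] | after turn [60.2  7.9 -6.2] tilt [-0.  0. -1.] q6 0.33
```

Request:
carry_out:
  commands:
    - [0.02,0.008,-0.006,2.0,0,0]
    - [0.03,0,0,0,0,0]
    - [0.01,0,0,0,0,0]
    - [0,0,0,0,0,0]

```text
t: 13.62
ee_pos: [468.0, -227.3, 118.3]
orientation: [1.783, 0.704, -1.807]
ft_force: [-0.2, 0.4, 0.3]
width: 87.8
```

Run:
```python
from h import *
np.set_printoptions(precision=1,suppress=True)
d=shot('wrist','w7.png'); d0=dict(np.load('w6.npz')); im=d['pixels'].astype(int)
g=((im[:,:,1]-im[:,:,2])>40).astype(np.uint8)*255; g[:120]=0; g[300:]=0; g[:,:200]=0;g[:,340:]=0
g=cv2.morphologyEx(g,cv2.MORPH_CLOSE,np.ones((7,7)))
c=max(cv2.findContours(g,0,2)[0],key=cv2.contourArea);x,y,w,h=cv2.boundingRect(c);print(x,y,w,h)
for row in range(y+8,y+h,4):
  k=np.where(g[row]>0)[0]; print(row,k.min(),k.max()+1,onz(d,k.min(),row,72),onz(d,k.max()+1,row,72))
k=np.where(g[y+h-3]>0)[0]
l=tri([d0,d],[(252.8,193.5),(k.min(),y+h)]);r=tri([d0,d],[(273,193.5),(k.max()+1,y+h)])
print('tri lower corners',l,r)
a,b=onz(d,k.min(),y+h,72),onz(d,k.max()+1,y+h,72);n=np.array([-(b-a)[1],(b-a)[0],0]);n/=np.linalg.norm(n)
print('edge ang',np.degrees(np.arctan2((b-a)[1],(b-a)[0])),'centre',(a+b)/2+10*n)
goto(*((a+b)/2+10*n)[:2],34,-48)
```

```text
235 120 105 93
128 200 340 [ 488.4 -158.5   72. ] [ 552.2 -228.7   72. ]
132 200 340 [ 486.3 -160.2   72. ] [ 550.4 -230.6   72. ]
136 200 340 [ 484.2 -161.9   72. ] [ 548.5 -232.6   72. ]
140 200 340 [ 482.1 -163.6   72. ] [ 546.7 -234.5   72. ]
144 200 340 [ 479.9 -165.3   72. ] [ 544.8 -236.5   72. ]
148 267 340 [ 509.1 -201.4   72. ] [ 542.9 -238.5   72. ]
152 272 340 [ 509.4 -205.9   72. ] [ 541.  -240.6   72. ]
156 276 340 [ 509.2 -209.8   72. ] [ 539.1 -242.6   72. ]
160 281 340 [ 509.5 -214.3   72. ] [ 537.2 -244.7   72. ]
164 285 340 [ 509.3 -218.4   72. ] [ 535.3 -246.7   72. ]
168 290 340 [ 509.7 -222.9   72. ] [ 533.3 -248.8   72. ]
172 294 340 [ 509.5 -227.    72. ] [ 531.3 -250.9   72. ]
176 299 340 [ 509.8 -231.7   72. ] [ 529.3 -253.    72. ]
180 304 340 [ 510.1 -236.3   72. ] [ 527.3 -255.2   72. ]
184 307 340 [ 509.5 -240.    72. ] [ 525.3 -257.3   72. ]
188 312 340 [ 509.8 -244.8   72. ] [ 523.3 -259.5   72. ]
192 317 340 [ 510.1 -249.5   72. ] [ 521.2 -261.7   72. ]
196 244 340 [ 472.3 -212.8   72. ] [ 519.2 -263.9   72. ]
200 242 340 [ 469.  -213.7   72. ] [ 517.1 -266.1   72. ]
204 242 340 [ 466.7 -215.7   72. ] [ 515.  -268.4   72. ]
208 242 340 [ 464.4 -217.8   72. ] [ 512.9 -270.6   72. ]
212 242 340 [ 462.1 -219.9   72. ] [ 510.7 -272.9   72. ]
tri lower corners [ 428.7 -243.9  -30.4] [ 516.9 -184.6  277.2]
edge ang -47.45734887829513 centre [ 493.2 -240.2   72. ]
turn about tool x 0.2 (alt -179.8) | shift now-axes [ 84.3  27.5 -10.5] | after turn [ 84.3  27.5 -10.6] tilt [-0.  0. -1.] q6 0.36
```

Run:
```python
from h import *
np.set_printoptions(precision=1,suppress=True)
d=shot('wrist'); d0=dict(np.load('w6.npz'))
h_=cv2.cvtColor(d['pixels'],cv2.COLOR_BGR2HSV); g=cv2.inRange(h_,np.array([45,90,80]),np.array([80,255,255]));g[:150]=0;g[:,:220]=0;g[:,310:]=0
g=cv2.morphologyEx(g,cv2.MORPH_CLOSE,np.ones((7,7)))
c=max(cv2.findContours(g,0,2)[0],key=cv2.contourArea);x,y,w,h=cv2.boundingRect(c);print(x,y,w,h)
E_=[]
for row in range(y+2,y+h,2):
  k=np.where(g[row]>0)[0]; E_.append((row,k.min(),k.max()+1))
print(E_)
np.savez('w7.npz',**{k:d[k] for k in ('pixels','R','t','K','C')})
row,l,r=E_[-1]
print('tri',tri([d0,d],[(252.8,193.5),(l,y+h)]),tri([d0,d],[(273,193.5),(r,y+h)]))
a,b=onz(d,l,y+h,72),onz(d,r,y+h,72);n=np.array([-(b-a)[1],(b-a)[0],0]);n/=np.linalg.norm(n)
print(a,b,'centre',(a+b)/2+10*n)
i=len(E_)//2
print('sides',onz(d,E_[i][1],E_[i][0],72),onz(d,E_[i][2],E_[i][0],72))
goto(*((a+b)/2+10*n)[:2],34,-48)
```

```text
241 178 26 48
[(180, np.int64(247), np.int64(263)), (182, np.int64(247), np.int64(264)), (184, np.int64(246), np.int64(264)), (186, np.int64(246), np.int64(264)), (188, np.int64(246), np.int64(264)), (190, np.int64(246), np.int64(264)), (192, np.int64(246), np.int64(264)), (194, np.int64(244), np.int64(264)), (196, np.int64(244), np.int64(265)), (198, np.int64(243), np.int64(265)), (200, np.int64(242), np.int64(266)), (202, np.int64(241), np.int64(267)), (204, np.int64(241), np.int64(267)), (206, np.int64(241), np.int64(267)), (208, np.int64(241), np.int64(267)), (210, np.int64(241), np.int64(266)), (212, np.int64(241), np.int64(266)), (214, np.int64(241), np.int64(266)), (216, np.int64(241), np.int64(266)), (218, np.int64(241), np.int64(266)), (220, np.int64(241), np.int64(266)), (222, np.int64(241), np.int64(266)), (224, np.int64(242), np.int64(266))]
tri [ 453.7 -227.    72.2] [ 467.8 -238.8   78.2]
[ 453.8 -227.5   72. ] [ 465.9 -240.7   72. ] centre [ 467.2 -227.3   72. ]
sides [ 467.5 -214.4   72. ] [ 480.3 -228.4   72. ]
turn about tool x 0.2 (alt -179.8) | shift now-axes [85.2  0.1  0.3] | after turn [85.2  0.1  0.3] tilt [-0.  0. -1.] q6 0.36
```

Request:
carry_out:
  commands:
    - [0.025,0,0,0,0,0]
    - [0.025,0,0,0,0,0]
    - [0.02,0,0,0,0,0]
    - [0.005,0,0,0,0,0]
    - [0,0,0,0,0,0]

```text
t: 14.35
ee_pos: [472.0, -229.5, 48.1]
orientation: [1.787, 0.695, -1.795]
ft_force: [0.4, -0.1, 0.7]
width: 88.3
```

```bash
python3 g.py 467.3 -227.1 34 -48
```

```text
turn about tool x 0.3 (alt -179.7) | shift now-axes [14.1 -4.9  1.8] | after turn [14.1 -4.9  1.8] tilt [-0.004  0.    -1.   ] q6 0.36
[ 0.4 -0.1  0.7] 88.3
```

Request:
carry_out:
  commands:
    - [0.005,-0.0049,0.0018,0,0,0]
    - [0.008,0,0,0,0,0]
    - [0,0,0,0,0,0]
    - [0,0,0,0,0,0]

```text
t: 14.85
ee_pos: [468.2, -227.6, 36.3]
orientation: [1.789, 0.693, -1.791]
ft_force: [-0.1, 0.6, -1.1]
width: 87.5
```

```bash
python3 g.py 467.3 -227.1 34 -48
```

```text
turn about tool x 0.3 (alt -179.7) | shift now-axes [ 2.3 -1.   0.3] | after turn [ 2.3 -1.   0.3] tilt [-0.001 -0.001 -1.   ] q6 0.36
[-0.1  0.6 -1.1] 87.5
```

Request:
carry_out:
  commands:
    - [0.002,-0.001,0.0003,0.3,0,0]
    - [0,0,0,0,0,0]
    - [0,0,0,0,0,0]
    - [0,0,0,0,0,0]
    - [0,0,0,0,0,0]
    - [0,0,0,0,0,0]
    - [0,0,0,0,0,0]
    - [0,0,0,0,0,0]
  grip: 1

```text
t: 15.85
ee_pos: [467.5, -227.1, 34.4]
orientation: [1.792, 0.688, -1.795]
ft_force: [-0.7, -0.6, 0.7]
width: 23.8
```

Request:
carry_out:
  commands:
    - [0,0,0,0,0,0]
    - [0,0,0,0,0,0]

```text
t: 16.1
ee_pos: [467.5, -227.1, 34.4]
orientation: [1.792, 0.688, -1.795]
ft_force: [-0.5, 0.8, -0.9]
width: 23.9
```

Request:
carry_out:
  commands:
    - [-0.01,0,0,0,0,0]
    - [-0.02,0,0,0,0,0]
    - [-0.03,0,0,0,0,0]
    - [-0.035,0,0,0,0,0]
    - [-0.025,0,0,0,0,0]
    - [0,0,0,0,0,0]

```text
t: 16.85
ee_pos: [467.3, -226.8, 160.2]
orientation: [1.793, 0.688, -1.795]
ft_force: [0.3, 0.0, -0.4]
width: 23.9
```

```bash
python3 g.py 619.3 38.4 165 -5.2
```

```text
turn about tool x -42.8 (alt 137.2) | shift now-axes [  -5.3  -95.3 -290.5] | after turn [  -5.1  127.3 -277.9] tilt [-0.    -0.002 -1.   ] q6 0.36
[ 0.3  0.  -0.4] 23.9
```

Request:
carry_out:
  commands:
    - [0,0,0,-10.6,0,0]
    - [0,0,0,-10.6,0,0]
    - [0,0,0,-10.6,0,0]
    - [0,0,0,-10.6,0,0]
    - [0,0.025,-0.055,0,0,0]
    - [0,0.025,-0.055,0,0,0]
    - [0,0.025,-0.055,0,0,0]
    - [0,0.025,-0.055,0,0,0]

```text
t: 17.85
ee_pos: [582.4, -12.8, 151.6]
orientation: [1.27, 1.174, -1.282]
ft_force: [0.5, -0.4, -1.2]
width: 24.1
```

```bash
python3 g.py 619.3 38.4 165 -5.2
```

```text
turn about tool x 0.1 (alt -179.9) | shift now-axes [-13.7  32.  -54.3] | after turn [-13.7  31.9 -54.3] tilt [-0.01   0.001 -1.   ] q6 0.05
[ 0.5 -0.4 -1.2] 24.1
```

Request:
carry_out:
  commands:
    - [-0.005,0.015,-0.025,0,0,0.5]
    - [-0.005,0.012,-0.02,0,0,0]
    - [0,0,0,0,0,0]
    - [0,0,0,0,0,0]
    - [0,0,0,0,0,0]

```text
t: 18.48
ee_pos: [612.4, 33.3, 157.2]
orientation: [1.267, 1.173, -1.278]
ft_force: [-0.4, 0.7, -1.3]
width: 23.8
```

```bash
python3 g.py 619.3 38.4 125 -5.2
python3 -c "
from h import *
d=shot('wrist'); cv2.imwrite('pics/w8.png',cv2.resize(d['pixels'],(800,600),interpolation=cv2.INTER_CUBIC))
np.savez('w8.npz',**{k:d[k] for k in ('pixels','R','t','K','C')})"
```

```text
turn about tool x 0.3 (alt -179.7) | shift now-axes [32.1  6.7 -5.7] | after turn [32.1  6.7 -5.7] tilt [-0.008 -0.    -1.   ] q6 0.12
[-0.4  0.7 -1.3] 23.8
```

View pics/w8.png

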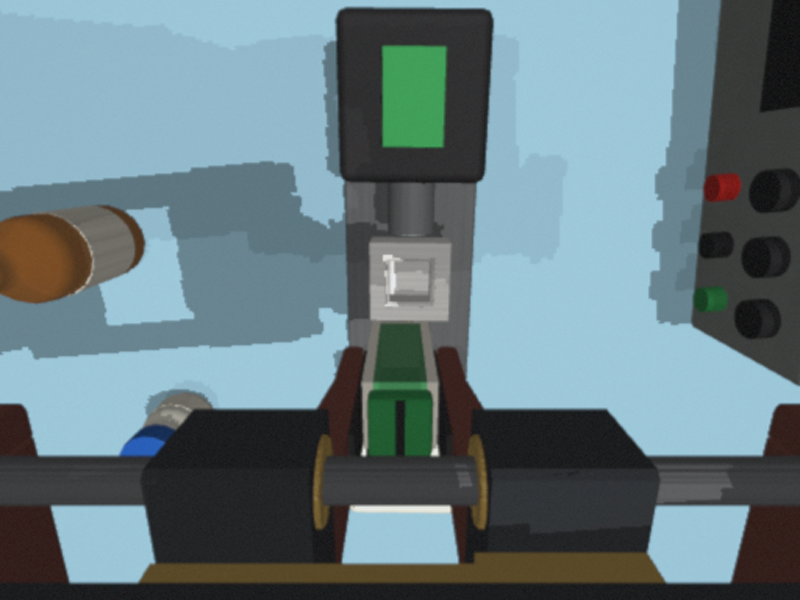

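The photometer pocket is now visible and empty: mouth (384-435, 256-306), block top (370-451, 238-320). The green cell is held square with its windows along the light path.

Run:
```python
from h import *
np.set_printoptions(precision=1,suppress=True)
d=dict(np.load('w8.npz'))
q=lambda u,v,z:onz(d,u/1.5625,v/1.5625,z)
B=[q(371,320,36),q(449,320,36),q(370,238,36),q(451,239,36)];print('block',np.array(B),np.mean(B,0))
P=[q(385,306,36),q(434,305,36),q(384,256,36),q(435,257,36)];print('mouth',np.array(P),np.mean(P,0))
goto(619.3,38.4,125,-5.2)
```

```text
block [[592.6  15.   36. ]
 [642.2  10.9  36. ]
 [597.4  67.2  36. ]
 [646.3  62.5  36. ]] [619.6  38.9  36. ]
mouth [[602.4  23.5  36. ]
 [633.3  21.6  36. ]
 [604.8  55.5  36. ]
 [635.9  52.3  36. ]] [619.1  38.2  36. ]
turn about tool x 0.3 (alt -179.7) | shift now-axes [32.   6.8 -5.8] | after turn [32.   6.7 -5.8] tilt [-0. -0. -1.] q6 0.12
```

Request:
carry_out:
  commands:
    - [0.015,0.0067,-0.0057,0,0,0.4]
    - [0.015,0,0,0,0,0]
    - [0,0,0,0,0,0]
    - [0,0,0,0,0,0]

```text
t: 19.02
ee_pos: [618.9, 37.2, 124.1]
orientation: [1.271, 1.168, -1.276]
ft_force: [-0.5, 0.5, -0.7]
width: 23.9
```

```bash
python3 g.py 619.3 38.4 75 -5.2
```

```text
turn about tool x 0.2 (alt -179.8) | shift now-axes [49.1  0.4 -1.2] | after turn [49.1  0.4 -1.2] tilt [-0.003 -0.001 -1.   ] q6 0.13
[-0.5  0.5 -0.7] 23.9
```

Request:
carry_out:
  commands:
    - [0.02,0.0004,-0.0012,0,0,0]
    - [0.018,0,0,0,0,0]
    - [0.006,0,0,0,0,0]
    - [0,0,0,0,0,0]
    - [0,0,0,0,0,0]

```text
t: 19.65
ee_pos: [619.2, 38.5, 76.6]
orientation: [1.271, 1.168, -1.276]
ft_force: [0.8, -0.3, -1.2]
width: 23.8
```

```bash
python3 g.py 619.3 38.4 70 -5.2
```

```text
turn about tool x 0.2 (alt -179.8) | shift now-axes [6.6 0.2 0.1] | after turn [6.6 0.2 0.1] tilt [-0.003 -0.001 -1.   ] q6 0.13
[ 0.8 -0.3 -1.2] 23.8
```

Well placed. Lowering into the pocket.

Request:
carry_out:
  commands:
    - [0.004,0,0,0,0,0]
    - [0.004,0,0,0,0,0]
    - [0.004,0,0,0,0,0]
    - [0.003,0,0,0,0,0]
    - [0,0,0,0,0,0]
    - [0,0,0,0,0,0]

```text
t: 20.4
ee_pos: [620.9, 38.6, 66.8]
orientation: [1.273, 1.165, -1.273]
ft_force: [0.9, -0.4, -1.1]
width: 24.0
```

```bash
python3 g.py 619.3 38.4 46.4 -5.2
```

```text
turn about tool x 0.2 (alt -179.8) | shift now-axes [20.4 -1.6  0.3] | after turn [20.4 -1.6  0.3] tilt [ 0.001 -0.001 -1.   ] q6 0.13
[ 0.9 -0.4 -1.1] 24.0
```

Request:
carry_out:
  commands:
    - [-0.004,0,0,0,0,0]
    - [0,0,0,0,0,0]
    - [0,0,0,0,0,0]

```text
t: 20.78
ee_pos: [620.6, 38.6, 70.2]
orientation: [1.273, 1.166, -1.273]
ft_force: [0.5, -0.8, -1.0]
width: 23.3
```

```bash
python3 g.py 619.3 38.4 46.4 -5.2
python3 - <<'E'
from h import *
np.set_printoptions(precision=1,suppress=True)
d=shot('wrist'); cv2.imwrite('pics/w9.png',cv2.resize(d['pixels'][130:330,130:400],(800,592),interpolation=cv2.INTER_CUBIC))
np.savez('w9.npz',**{k:d[k] for k in ('pixels','R','t','K','C')})
E
```

```text
turn about tool x 0.2 (alt -179.8) | shift now-axes [23.8 -1.3  0.3] | after turn [23.8 -1.3  0.3] tilt [ 0.    -0.001 -1.   ] q6 0.13
[ 0.5 -0.8 -1. ] 23.3
```

View pics/w9.png

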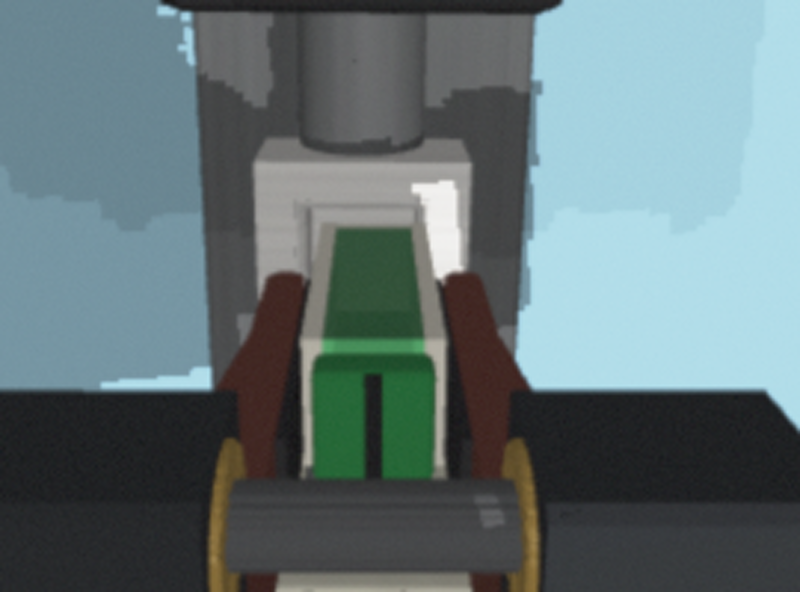

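Run:
```python
from h import *
np.set_printoptions(precision=1,suppress=True)
d=dict(np.load('w9.npz'))
q=lambda U,V,z:onz(d,130+U*270/800,130+V*200/592,z)
print('cell bottom edge',q(320,228,39.8),q(428,228,39.8))
print('mouth far edge',q(296,204,36),q(420,204,36),'block far',q(254,163,36),q(472,163,36),'left at 270',q(258,270,36),'right',q(468,270,36))
print('mouth left outer/inner at V=240',q(297,240,36),q(309,240,34))
```

```text
cell bottom edge [610.6  48.9  39.8] [635.1  46.7  39.8]
mouth far edge [605.3  53.9  36. ] [633.8  51.4  36. ] block far [596.8  64.5  36. ] [646.4  60.2  36. ] left at 270 [594.5  38.4  36. ] right [643.9  34.1  36. ]
mouth left outer/inner at V=240 [604.5  45.1  36. ] [607.1  44.1  34. ]
```

The crop shows the cell's lower front edge at (320-428, 228) and the pocket's far rim at (296-433, 204). The cell sits about 2 mm too far in x and 1.5 mm short in y, so I correct that.

Request:
carry_out:
  commands:
    - [0,-0.002,-0.0013,0,0,0]
    - [0,0,0,0,0,0]
    - [0,0,0,0,0,0]

```text
t: 21.2
ee_pos: [618.4, 40.2, 69.9]
orientation: [1.272, 1.166, -1.274]
ft_force: [0.4, 0.3, -0.3]
width: 24.2
```

```bash
python3 g.py 618.6 39.9 46.4 -5.2
python3 - <<'E'
from h import *
np.set_printoptions(precision=1,suppress=True)
d=shot('wrist'); cv2.imwrite('pics/w10.png',cv2.resize(d['pixels'][160:250,190:310],(800,600),interpolation=cv2.INTER_CUBIC))
np.savez('w10.npz',**{k:d[k] for k in ('pixels','R','t','K','C')})
E
```

```text
turn about tool x 0.2 (alt -179.8) | shift now-axes [23.5  0.2  0.2] | after turn [23.5  0.2  0.2] tilt [-0.    -0.001 -1.   ] q6 0.13
[ 0.4  0.3 -0.3] 24.2
```

View pics/w10.png

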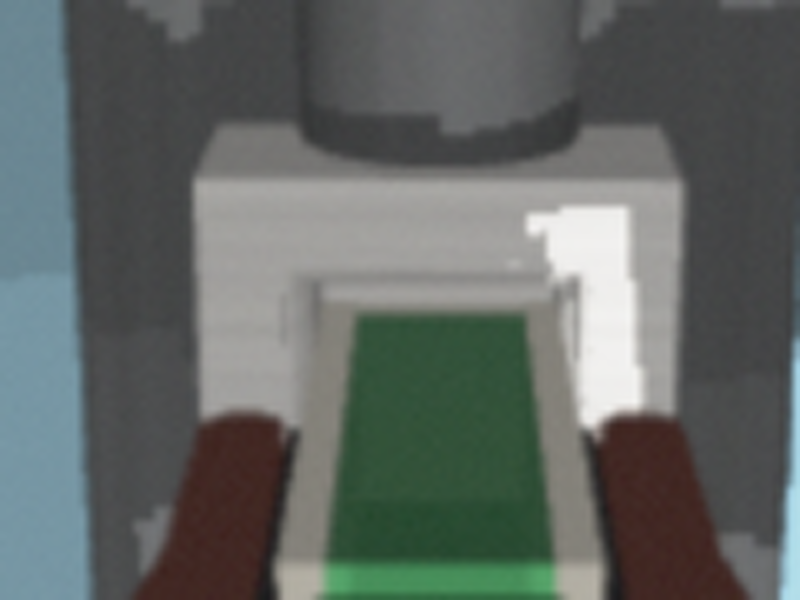

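Run:
```python
from h import *
np.set_printoptions(precision=1,suppress=True)
d=dict(np.load('w10.npz'))
q=lambda U,V,z:onz(d,190+U*.15,160+V*.15,z)
c=(q(318,313,39.7)+q(562,313,39.7))/2; b=(q(193,181,36)+q(684,181,36))/2; m=(q(288,277,36)+q(584,277,36))/2
a=np.array([.09,.996,0]);print('cell',c-12*a,'block',b-25*a,'mouth rim',m, 'inner bottom of chamfer',(q(320,300,33)+q(555,300,33))/2-13.25*a, 'rim width',q(584,277,36)-q(288,277,36))
```

```text
cell [619.4  37.6  39.7] block [619.2  37.5  36. ] mouth rim [620.3  52.2  36. ] inner bottom of chamfer [618.9  35.5  33. ] rim width [30.3 -2.7  0. ]
```

Cell and block centres now agree within 0.3 mm (rim about 30 mm wide). Descend.

Request:
carry_out:
  commands:
    - [0.004,0,0,0,0,0]
    - [0.004,0,0,0,0,0]
    - [0.004,0,0,0,0,0]
    - [0,0,0,0,0,0]

```text
t: 21.75
ee_pos: [618.2, 40.1, 56.8]
orientation: [1.272, 1.166, -1.274]
ft_force: [0.6, 0.6, -1.2]
width: 24.0
```

```bash
python3 g.py 618.5 40 46.4 -5.2
```

```text
turn about tool x 0.2 (alt -179.8) | shift now-axes [10.4  0.3  0. ] | after turn [10.4  0.3  0. ] tilt [-0.001 -0.001 -1.   ] q6 0.13
[ 0.6  0.6 -1.2] 24.0
```

It is in the pocket. Continue to the floor.

Request:
carry_out:
  commands:
    - [0.004,0,0,0,0,0]
    - [0.003,0,0,0,0,0]
    - [0.002,0,0,0,0,0]
    - [0,0,0,0,0,0]

```text
t: 22.25
ee_pos: [618.2, 40.1, 47.0]
orientation: [1.272, 1.166, -1.274]
ft_force: [-0.8, 0.4, 0.0]
width: 24.0
```

Request:
carry_out:
  commands:
    - [0.002,0,0,0,0,0]
    - [0.002,0,0,0,0,0]
    - [0,0,0,0,0,0]

```text
t: 22.62
ee_pos: [618.8, 40.1, 47.1]
orientation: [1.272, 1.166, -1.274]
ft_force: [-0.5, -0.4, -1.1]
width: 23.8
```

Request:
carry_out:
  commands:
    - [0,0,0,0,0,0]
    - [0,0,0,0,0,0]
    - [0,0,0,0,0,0]
    - [0,0,0,0,0,0]
  grip: 0.3

```text
t: 23.12
ee_pos: [619.1, 40.1, 46.9]
orientation: [1.273, 1.165, -1.273]
ft_force: [1.0, 0.2, -0.9]
width: 59.5
```

Request:
carry_out:
  commands:
    - [-0.01,0,0,0,0,0]
    - [-0.03,0,0,0,0,0]
    - [-0.04,0,0,0,0,0]
    - [-0.04,0,0,0,0,0]
    - [-0.01,0,0,0,0,0]
    - [0,0,0,0,0,0]

```text
t: 23.88
ee_pos: [618.7, 40.3, 182.0]
orientation: [1.273, 1.166, -1.274]
ft_force: [0.8, -0.7, -0.4]
width: 61.5
```

Run:
```python
from h import *
np.set_printoptions(precision=1,suppress=True)
d=shot('wrist','w11.png')
r,c=blob(d,[45,90,40],[85,255,255],(225,155,300,260));x,y,w,h=cv2.boundingRect(c);print(x,y,w,h)
a,b=onz(d,x,y+h,84),onz(d,x+w,y+h,84);print(a,b,ctrl.get_obs()['ee_pos'])
im=d['pixels']
e=dict(np.load('w6.npz'))['pixels'];w7=dict(np.load('w7.npz'))['pixels']
A=cv2.resize(im[120:260,180:340],(400,350));B=cv2.resize(w7[60:260,300:500],(400,400));A=cv2.copyMakeBorder(A,0,50,0,0,0)
cv2.imwrite('pics/c11.png',np.hstack([A,B]))
```

```text
246 171 21 33
[609.9  29.8  84. ] [629.   28.1  84. ] [618.5  40.3 181.5]
```

View pics/c11.png

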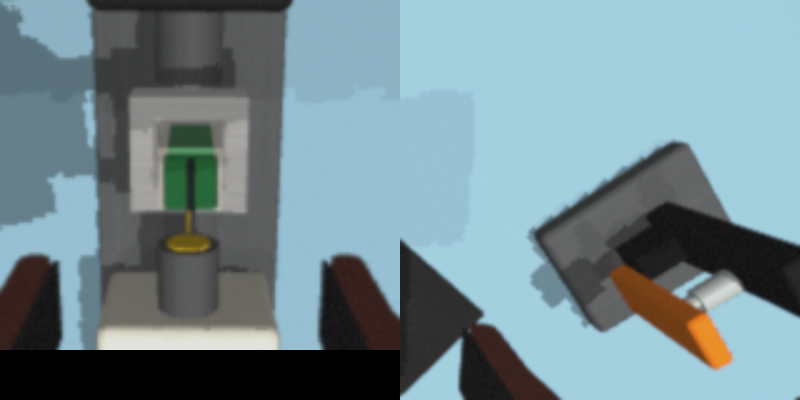

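The green cell is seated: stopper and line are aligned with the snouts, with the same apparent size and position as the amber cell had. The right half of the crop shows the release, with the orange blade facing the robot. I move above the release.

```bash
python3 g.py 575 -334 190 -11
```

```text
turn about tool x 6.0 (alt -174.0) | shift now-axes [ -8.1 -10.7 376.7] | after turn [ -8.1  28.7 375.7] tilt [-0.001 -0.001 -1.   ] q6 0.13
[0.5 0.1 0.3] 61.3
```

Request:
carry_out:
  commands:
    - [0,0,0.055,6,0,0]
    - [0,0,0.055,0,0,0]
    - [0,0,0.055,0,0,0]
    - [0,0,0.055,0,0,0]
    - [0,0,0.05,0,0,0]
    - [0,0,0.04,0,0,0]
    - [0,0,0,0,0,0]
  grip: 0

```text
t: 24.8
ee_pos: [557.4, -271.2, 168.7]
orientation: [1.343, 1.128, -1.363]
ft_force: [-0.4, 0.2, -0.4]
width: 87.7
```

```bash
python3 g.py 575 -334 190 -11
```

```text
turn about tool x -0.0 (alt 180.0) | shift now-axes [-21.9  28.9  58.2] | after turn [-21.9  28.9  58.3] tilt [-0.018  0.005 -1.   ] q6 -0.27
[-0.4  0.2 -0.4] 87.7
```

Request:
carry_out:
  commands:
    - [-0.012,0.015,0.03,0,0,1]
    - [-0.01,0.014,0.028,0,0,0]
    - [0,0,0,0,0,0]
    - [0,0,0,0,0,0]

```text
t: 25.3
ee_pos: [573.0, -329.6, 183.9]
orientation: [1.35, 1.126, -1.354]
ft_force: [-0.4, 0.4, 1.0]
width: 87.9
```

```bash
python3 g.py 575 -334 190 -11
python3 - <<'E'
from h import *
d=shot('wrist'); cv2.imwrite('pics/w12.png',cv2.resize(d['pixels'][100:340,160:480],(800,600),interpolation=cv2.INTER_CUBIC))
np.savez('w12.npz',**{k:d[k] for k in ('pixels','R','t','K','C')})
E
```

```text
turn about tool x 0.0 (alt -180.0) | shift now-axes [-6.2  2.8  3.9] | after turn [-6.2  2.8  3.9] tilt [-0.01   0.009 -1.   ] q6 -0.35
[-0.4  0.4  1. ] 87.9
```

View pics/w12.png

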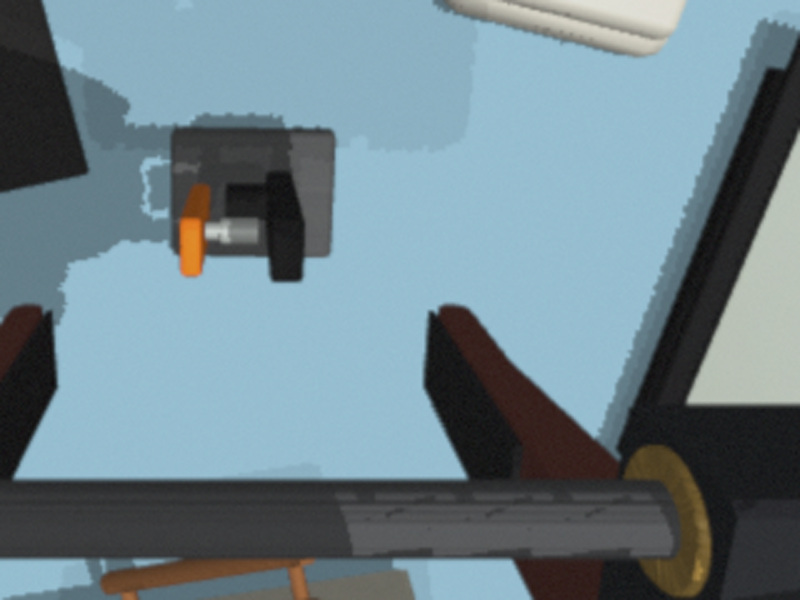

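The last picture shows:
- blade top: (180-204, 220-275)
- post top: (268-303, 222-280)
- foot: (172-335, 130-256)

The jaws are parallel to the release's x.

Run:
```python
from h import *
np.set_printoptions(precision=1,suppress=True)
d=dict(np.load('w12.npz'))
q=lambda U,V,z:onz(d,160+U/2.5,100+V/2.5,z)
F=[q(172,130,14),q(335,130,14),q(175,252,14),q(331,256,14)]
print('foot',np.array(F),np.mean(F,0))
e1=F[1]-F[0];e2=F[3]-F[2];print([np.degrees(np.arctan2(e[1],e[0])) for e in (e1,e2,F[0]-F[2],F[1]-F[3])],np.linalg.norm(e1),np.linalg.norm(e2))
bo=(q(180,222,96)+q(180,275,96))/2; po=(q(303,224,98)+q(303,280,98))/2
print('blade outer',bo,'post outer',po,np.linalg.norm((po-bo)[:2]))
a=np.radians(-11);ux=np.array([np.cos(a),np.sin(a),0]);uy=np.array([-np.sin(a),np.cos(a),0])
print('along x: blade',bo@ux,'post',po@ux,'foot centre',np.mean(F,0)@ux,'| y',bo@uy,po@uy,np.mean(F,0)@uy)
im=d['pixels'];r,c=blob(d,[5,120,170],[20,255,255],(225,170,250,215));print('orange bright',r)
w7=dict(np.load('w7.npz'))
# check height: triangulate blade top far corner between w7 and w12
print('tri',tri([d,w7],[(160+180/2.5,100+275/2.5),(300+712/2-200,60+368/2)]))
```

```text
foot [[ 547.8 -297.5   14. ]
 [ 618.9 -311.2   14. ]
 [ 537.  -353.4   14. ]
 [ 608.  -368.9   14. ]] [ 577.9 -332.8   14. ]
[np.float64(-10.882939650718914), np.float64(-12.307504177539597), np.float64(79.01416479267465), np.float64(79.21347931970568)] 72.43936635021079 72.66291820295247
blade outer [ 552.1 -328.7   96. ] post outer [ 594.1 -337.3   98. ] 42.876256508418926
along x: blade 604.6838864323166 post 647.5573764218569 foot centre 630.7948562723183 | y -217.26516633526023 -217.7522272067409 -216.39925053656876
orange bright ((236.0, 198.0), (22.0, 8.0), 90.0)
tri [ 549.7 -339.3   92. ]
```

```bash
python3 g.py 578.1 -333.6 130 -11.2
```

```text
turn about tool x 0.3 (alt -179.7) | shift now-axes [53.9  6.4  3.3] | after turn [53.9  6.4  3.3] tilt [-0.01   0.008 -1.   ] q6 -0.35
[-0.3 -0.4  0.8] 87.6
```

Request:
carry_out:
  commands:
    - [0.02,0.006,0.003,0,0.5,0.5]
    - [0.025,0,0,0,0,0]
    - [0,0,0,0,0,0]
    - [0,0,0,0,0,0]

```text
t: 25.85
ee_pos: [577.9, -329.7, 134.1]
orientation: [1.359, 1.13, -1.34]
ft_force: [-0.5, 0.3, 1.2]
width: 88.0
```

```bash
python3 g.py 578.1 -333.6 53 -11.2
```

```text
turn about tool x 0.4 (alt -179.6) | shift now-axes [81.1  1.3  5.2] | after turn [81.1  1.4  5.2] tilt [-0.001  0.018 -1.   ] q6 -0.37
[-0.5  0.3  1.2] 88.0
```

Request:
carry_out:
  commands:
    - [0.02,0.0012,0.004,0.4,-1.0,0]
    - [0.025,0,0,0,0,0]
    - [0.015,0,0,0,0,0]
    - [0,0,0,0,0,0]
    - [0,0,0,0,0,0]

```text
t: 26.48
ee_pos: [580.8, -334.7, 76.5]
orientation: [1.351, 1.108, -1.351]
ft_force: [0.2, -0.1, -0.3]
width: 87.8
```

```bash
python3 g.py 578.1 -333.6 53 -11.2
```

```text
turn about tool x 0.0 (alt -180.0) | shift now-axes [23.5 -2.9 -0.6] | after turn [23.5 -2.9 -0.6] tilt [ 0.001 -0.002 -1.   ] q6 -0.34
[ 0.2 -0.1 -0.3] 87.8
```

Request:
carry_out:
  commands:
    - [0.01,-0.0029,-0.0006,0,0,0]
    - [0.01,0,0,0,0,0]
    - [0,0,0,0,0,0]
    - [0,0,0,0,0,0]

```text
t: 26.98
ee_pos: [578.7, -334.0, 56.7]
orientation: [1.351, 1.106, -1.35]
ft_force: [0.7, 0.1, 0.9]
width: 87.7
```

```bash
python3 g.py 578.1 -333.6 53 -11.2
```

```text
turn about tool x 0.0 (alt -180.0) | shift now-axes [ 3.7 -0.7 -0.3] | after turn [ 3.7 -0.7 -0.3] tilt [ 0.003 -0.003 -1.   ] q6 -0.34
[0.7 0.1 0.9] 87.7
```

Request:
carry_out:
  commands:
    - [0.003,-0.0006,-0.0003,0,0,0]
    - [0,0,0,0,0,0]
    - [0,0,0,0,0,0]
    - [0,0,0,0,0,0]
    - [0,0,0,0,0,0]
    - [0,0,0,0,0,0]
  grip: 1

```text
t: 27.72
ee_pos: [577.4, -333.6, 53.8]
orientation: [1.351, 1.107, -1.352]
ft_force: [0.3, -1.4, 0.7]
width: 33.0
```

Request:
carry_out:
  commands:
    - [0,0,0,0,0,0]
    - [0,0,0,0,0,0]
    - [0,0,0,0,0,0]
    - [0,0,0,0,0,0]

```text
t: 28.22
ee_pos: [577.3, -333.5, 53.7]
orientation: [1.35, 1.108, -1.352]
ft_force: [1.1, -0.5, -0.2]
width: 32.9
```

Squeezed through: the opening is 33 mm (34 expected). Now let go and retreat.

Request:
carry_out:
  commands:
    - [0,0,0,0,0,0]
    - [0,0,0,0,0,0]
    - [0,0,0,0,0,0]
    - [0,0,0,0,0,0]
    - [0,0,0,0,0,0]
    - [0,0,0,0,0,0]
  grip: 0

```text
t: 28.98
ee_pos: [576.6, -333.4, 54.0]
orientation: [1.35, 1.108, -1.352]
ft_force: [0.0, -0.0, -0.8]
width: 87.4
```

Request:
carry_out:
  commands:
    - [-0.02,0,0,0,0,0]
    - [-0.03,0,0,0,0,0]
    - [-0.04,0,0,0,0,0]
    - [-0.04,0,0,0,0,0]
    - [-0.01,0,0,0,0,0]
    - [0,0,0,0,0,0]
    - [0,0,0,0,0,0]

```text
t: 29.85
ee_pos: [576.8, -332.9, 202.6]
orientation: [1.35, 1.106, -1.351]
ft_force: [-0.1, -0.2, -0.3]
width: 87.6
```

Run:
```python
from h import *
np.set_printoptions(precision=1,suppress=True)
o=ctrl.get_obs();print(o['t'],o['ee_pos'],o['width'],np.abs(o['qvel']).max())
T=shot('top','top_end.png');S=shot('scene','scene_end.png')
t0=cv2.imread('pics/top0.png')
def c(n,lo,hi,box,z):
  try: r,_=blob(T,lo,hi,box);print(n,r[0],onz(T,*r[0],z))
  except ValueError: print(n,'not seen')
c('green in well',[45,90,50],[85,255,255],(222,150,245,172),84)
c('red in rack',[0,120,60],[8,255,255],(120,215,150,240),76)
r,_=blob(S,[45,90,40],[85,255,255],(262,200,292,240));print('scene green',r[0],proj(S,[619.3,38,80]))
r,_=blob(S,[0,120,60],[8,255,255],(380,165,420,200));print('scene red',r[0],proj(S,[437,322,72]))
df=cv2.absdiff(T['pixels'],t0).max(2);m=(df>60).astype(np.uint8)
for k in cv2.findContours(m,0,2)[0]:
  if cv2.contourArea(k)>12: print('changed',cv2.boundingRect(k))
```

```text
29.85 [ 576.8 -332.9  202.6] 87.61141518216357 0.0067255643080822965
green in well (232.5, 158.0) [617.8  37.9  84. ]
red in rack (130.0, 228.5) [430.9 321.9  76. ]
scene green (277.4189453125, 211.48648071289062) [276.2 212.3]
scene red (401.5, 169.0) [401.5 169.4]
changed (191, 371, 11, 13)
changed (443, 368, 14, 16)
changed (208, 342, 32, 15)
changed (466, 283, 46, 101)
changed (221, 262, 110, 121)
changed (402, 252, 48, 97)
changed (127, 223, 12, 9)
changed (323, 210, 9, 8)
changed (326, 206, 10, 8)
changed (229, 159, 8, 4)
changed (229, 155, 8, 3)
changed (450, 151, 9, 24)
changed (403, 142, 30, 23)
changed (454, 125, 11, 29)
changed (309, 99, 146, 285)
```

Both cells sit where they should and nothing else has changed except robot and shadow regions. Handing in.

```bash
python3 -c "
from workcell import ctrl
print(ctrl.close_job())"
```

```text
the job is handed in; nothing more can be done
None
```

I carried out all three steps in order and handed the job in at about 30 s of robot time. The interface gives no verdict, so success rests on my own checks.

**What was done**
- **Amber cell:** I moved it from the photometer into the rack's middle pocket, the one with the green dot, and lowered it until it stopped at the expected floor height. A wrist picture showed it level with the spares.
- **Green cell:** I gripped it by its frosted sides and turned it so the windows lie along the light path. On the first try it caught on the pocket's rim, 1–2 mm off centre. I lifted it, re-measured, and it then went in freely. It stopped about 0.6 mm above the height I had predicted, probably because it slipped slightly in the fingers at the rim.
- **Release grip:** I squeezed it at the half-maximum grip (30 N) to an opening of 33 mm; fully squeezed is 34 mm. Then I opened the fingers and retreated about 150 mm straight up.

**Last checks**
- **Scene view:** both stoppers were within about 1 pixel of where seated cells should appear.
- **Top view:** the green stopper fits the well within 2 mm. The red one read about 6 mm off in x, but only part of the stopper was masked there. The wrist and scene views put it in place.
- **Bystanders:** I compared the top view with the starting one and saw no changed patches at the bottle, jar, beaker, spares or screwdriver. The gripper, arm and their shadows changed a large area near the mouse and release, so the mouse is not confirmed this way.
- **Trigger:** I did not measure its return directly. The fingers are open and well clear of it.

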